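# Set and lock the measuring microphone at the dummy head's ear

## Task

Lift the sound calibrator out of the microphone's way and stand it upright wholly on the round rubber mat. Then flip the cam lever on the stand right over to free the rod, push the rod up until the microphone's tip is about 15 mm from the ear opening, and flip the lever back over centre, fully down, so that it clamps the rod there. The microphone must touch neither the head nor the calibrator, the calibrator must not be knocked over, and everything else on the desk stays where it is.

Things in the scene. Friction and masses are not known exactly. Their poses are not given: they have to be found in the camera images.
- stand: Microphone stand, fixed. Origin on the desk under the middle of its clamp block; z up; x is the direction in which the rod points to the head; y points to the side where the shut lever lies. Steel foot 120 (x) x 100 x 12 mm, post 26 mm thick, aluminium clamp block 50 (x) x 46 x 50 mm from 115 to 165 mm above the desk; lugs for the lever's pin reach up to 189 mm.
- mic_rod: Steel rod 12 mm thick, its axis 140 mm above the desk along the stand's x, sliding through the clamp block; its front 50 mm is the delicate measuring microphone (13 to 14 mm thick). Its slide s runs from 0 to 160 mm, growing towards the head; the origin lies on the axis at x = s in the stand's frame. With the lever open it slides with about 2 N and stays where it is left; clamped, it resists over 40 N.
- rod_grip (a point): Middle of the black spool on the rod's rear end, on the rod's axis, to push and pull the rod by: waist 20 mm thick and 34 mm long along the rod, between two flanges 34 mm across. It lies at x = -0.25 + s in the stand's frame.
- mic_tip (a point): Centre of the microphone's front face, on the rod's axis, at x = 0.08 + s in the stand's frame.
- cam_lever (a joint): Angle of the black cam lever on the clamp block, rad. 0: shut, level, along the stand's +y, rod clamped. It turns about the stand's x, up and right over the block, to its open stop at 2.4, on the -y side, 42 degrees above level. Dead centre at 0.5: below, it snaps shut; above, it is pushed towards open (loose beyond 1.7). Rod free beyond 1.8. At the knob, opening and closing take 6 to 7 N.
- lever_knob (a point): Middle of the lever's knob, a black barrel 18 mm thick and 24 mm long along the stand's x (pinch its two end faces), 70 mm from the pivot. The lever's arm between is 14 mm wide (x) and 8 mm thick. At lever angle a it lies in the stand's frame at y = 0.070 cos a, z = 0.178 + 0.070 sin a.
- lever_pivot (a point): Centre of the lever's hinge pin: in the stand's frame at 0, 0, 0.178.
- head: Off-white dummy head, fixed, on a round blue foot 170 mm across; egg-shaped, 160 mm wide along its x, about 190 mm along y, 266 mm tall. Origin at the desk under its middle, axes parallel to the stand's; the ear in question is on its -x side, the nose on its -y side.
- ear (a point): Opening of the ear that faces the microphone: small dark spot in the outermost plane of the ear, on the line of the rod, 140 mm above the desk, 90 mm from the head's middle.
- calibrator: Sound calibrator, grey upright cylinder 44 mm thick and 165 mm tall, loose, 0.25 to 0.45 kg, standing between microphone and ear. Origin at the centre of its underside.
- mat: Round black rubber mat, 100 mm across, 4 mm thick, fixed flat on the desk. Origin at the desk under its centre.
- jar: Bystander: small clear jar, 44 mm across, 70 mm tall. Origin under its centre.
- coupler: Bystander: stepped steel coupler, 40 mm across, 46 mm tall. Origin under its centre.
- cleaner: Bystander: white bottle, 56 mm across, 200 mm tall. Origin under its centre.
- mouse: Bystander: black computer mouse 58 x 100 mm, 32 mm tall. Origin under its centre.
- mug: Bystander: white mug 80 mm across, 92 mm tall. Origin under its centre.
- screwdriver: Bystander: screwdriver lying down, 170 mm long. Origin under its middle.
Things that resemble listed ones, but are neither listed nor needed, are in the scene too. Leave any orange look-alike of the calibrator alone. There is more than one size of the mat; the one meant has the size given above.

How it is judged:
On the way, in this order (a step that is already met when the one before it is completed fails the run):
1. the calibrator stands upright on the mat, let go (horizontal distance between calibrator and mat below 0.026 m and angle between calibrator's own z axis and vertical below 0.1 rad and height (world z) of calibrator below 0.012 m and contact force between calibrator and the fingers below 0.1 N and linear speed of calibrator below 0.02 m/s), for 0.2 s.
2. the lever is flipped right over, at least to 1.8 rad (value of joint cam_lever above 1.8 rad), for 0.1 s.
3. with the lever open, the microphone's tip is 8 to 23 mm from the ear opening (distance between mic_tip and ear between 0.008 and 0.023 m and value of joint cam_lever above 1.4 rad), for 0.2 s.
At the end, for the whole second after the job is handed in: The lever is fully down (under 0.1 rad), the microphone's tip at rest 8 to 23 mm from the ear opening, and the calibrator stands at rest upright (within 0.1 rad) wholly on the mat, its axis within 26 mm of the mat's centre (value of joint cam_lever below 0.1 rad and distance between mic_tip and ear between 0.008 and 0.023 m and horizontal distance between calibrator and mat below 0.026 m and angle between calibrator's own z axis and vertical below 0.1 rad and height (world z) of calibrator below 0.012 m and linear speed of calibrator below 0.02 m/s and linear speed of mic_rod below 0.005 m/s); the robot touches nothing.
It fails at once if the microphone presses on the head (over 1 N) (contact force between mic_rod and head above 1 N).
It fails at once if the microphone presses on the calibrator (over 1 N) (contact force between mic_rod and calibrator above 1 N).
It fails at once if the calibrator is knocked over (tilted over 0.6 rad) (angle between calibrator's own z axis and vertical above 0.6 rad).
It fails at once if the jar, coupler, tall bottle or mug is moved over 25 mm or tipped (distance of any of jar, coupler, cleaner, mug from where it was at the start of the episode above 0.025 m or angle between any of jar, coupler, cleaner, mug's own z axis and vertical above 0.5 rad).
It fails at once if the mouse or screwdriver is moved over 25 mm (distance of any of mouse, screwdriver from where it was at the start of the episode above 0.025 m).
It also fails if it takes over 72 s, if anything falls off the work surface, if the arm or the gripper's body presses on something with over 40 N, if the wrist force passes 120 N, or if a joint passes its speed limit or range.

## Robot

A 7-joint arm with a two-finger parallel gripper is mounted at the origin on the work surface. World frame = base frame: x ahead of the robot, y to its left, z up, the work surface at z = 0. Lengths are in m, angles in rad, forces in N, time in s.
With the tool pointing down it reaches from about 0.425 to 0.925 m from the base axis. Payload 6.8 kg.
Tool frame: the origin (TCP) lies midway between the tips of the shut fingers; the grasp point (between the pads) lies 19 mm behind it (bot.pinch_z is the distance from the TCP to the grasp point, in m); x points along the fingers, y is the direction in which the jaws open and shut, and the axes are right-handed (so a half turn about x gives the same grasp; the last joint's range is limited). The gripper opens to 85 mm and grips with 20 to 120 N. Pads are 22 mm wide; open, the fingers measure 114 mm over their backs; the gripper's body (76 mm by 85 mm) begins 54 mm behind the grasp point. The pads swing forward as they close: fully open they stand 13 mm farther back than shut.
Start: joints at [1.059, 0.477, 0.022, 1.555, -0.011, 1.109, -0.083], TCP at [0.265, -0.621, 0.231] pointing down, gripper open.
Joint ranges: [-2.96, 2.96], [-0.34, 2.1], [-1.41, 1.46], [0.24, 2.44], [-1.37, 4.51], [0.17, 1.92], [-2.96, 2.96]. Speed limits (rad/s): [2.39, 2.39, 3.14, 3.14, 3.14, 3.14, 3.14].

## Interface

Orientations are given as a unit quaternion [w, x, y, z].
In Python, from station import bot gives the robot as it stands. The module is installed in compiled form; this text tells all that it offers.
- The arm moves only by the tool step_arm, never from a script. Its argument "plan" is a list of rows, each a list of 6 numbers: the shift along the tool's x, y, z in units of 40 mm (1.0 is 40 mm), then the turn, a rotation vector about the tool's x, y, z in units of 360 degrees (1.0 is 360 degrees). In form: [[dx, dy, dz, ax, ay, az], ...]. A call has 1 to 8 rows; each row shifts and turns the commanded pose from where the row before left it, along the tool's axes as they then stand; what a row does not reach is not made up. A row lasts 1/8 s, in which the tool goes at most 62.5 mm and 10.7 degrees, less where a joint would pass 70% of its speed; a pose out of reach is approached as far as the arm can. A call with a number of a shift or a turn outside -1 to 1 is refused whole. A call with a gripper value outside its range is refused whole. "fingers" is the closure, from -1 (fully open) to 1 (shut), set as the call begins (left out, the last holds). The fingers move at their own pace and stop on an object; "force" is the grip in N (left out, the last holds). Time passes only in rows, so rows that do not move let the fingers close. It gives the time, the measured TCP pose, the force and the opening at its end, in the units of the state.
- bot.get_obs(): the state, without advancing time (a new reading comes with each control period).
- bot.read_camera(name): name is "scene" or "top"; returns (picture, depth): 420x560x3 uint8, red, green, blue; 420x560 float32, m along the optical axis (not along the pixel's ray), 0 where there is no reading.
- bot.camera_model(name): a dict with "mtx" (3x3 intrinsics, pixels), "origin" and "rotation" of the camera in the world. Camera axes: x right, y up, looking along -z (the intrinsics and any distortion apply to the point x, -y, -z); pixel columns grow to the right and rows downward; lengths in m; the calibration is good to about 2 mm. A picture is of the moment at which its call begins. camera_model takes no time and is no camera call.
- bot.hand_in(): hands the job in, once; it reports no verdict.
The state is a dict: "t": time; "q": joint angles; "joint_vel": joint speeds; "joint_torque": joint torques, N m; "eef_pos": TCP position; "tool_rot": TCP orientation; "contact_force": force on the tool from outside, world axes, zero at the start; "torque": the same for the moment, N m; "gripper_width": opening from 0.0 (shut) to 1.0 (fully open).
Only numpy, scipy, OpenCV 4.12 (cv2) and the standard library are available. Lean on these libraries where they do the work, as an engineer would, in place of code of your own. Each camera call takes 0.05 s, during which the arm holds its last target.

## Working session

There is one attempt and no reset: what is moved stays moved. The work goes in short steps, Python scripts to look and compute and a tool call to move; the robot and the scene stay as the last step left them, time stands still between calls to the robot, and variables do not carry over. Pictures are saved under pics/ and viewed, and the job is handed in when it is done.

Besides the shell and the picture viewer there is one more tool, called after "Emit:" by a JSON object that holds its "fn" and its "kwargs". step_arm: Moves the arm, as the interface text tells. Shifts and turns lie within -1 to 1; 1 stands for 40 mm of shift or 360 degrees of turn. Its arguments: {"type":"object","properties":{"plan":{"type":"array"},"fingers":{"type":"number"},"force":{"type":"number"}},"required":["plan"]}

```bash
mkdir -p pics
python3 - <<'E'
from station import bot
import cv2, numpy as np
o=bot.get_obs()
for k,v in o.items(): print(k,np.round(v,3))
print(bot.pinch_z)
for n in("scene","top"):
    p,d=bot.read_camera(n); cv2.imwrite(f"pics/{n}0.png",p[:,:,::-1]); np.savez(f"{n}0.npz",p=p,d=d)
    m=bot.camera_model(n); print(n,m)
E
```

```text
t 0.0
q [ 1.059  0.478  0.022  1.557 -0.012  1.109 -0.083]
joint_vel [-0.001  0.001  0.    -0.001  0.    -0.001 -0.   ]
joint_torque [ 0.0000e+00 -5.9645e+01  1.6080e+00 -2.8120e+01  1.2000e-02  9.0000e-03
  0.0000e+00]
eef_pos [ 0.265 -0.62   0.23 ]
tool_rot [-0.141 -0.693 -0.142  0.693]
contact_force [ 0.062 -0.212 -0.54 ]
torque [-0.044 -0.007  0.012]
gripper_width 1.001
0.0187
scene {'mtx': array([[387.46342176,   0.        , 282.55216157],
       [  0.        , 387.46342176, 209.89170832],
       [  0.        ,   0.        ,   1.        ]]), 'origin': array([ 1.34677599, -0.264089  ,  0.89717446]), 'rotation': array([0.7263652 , 0.31445065, 0.24039212, 0.56189501])}
top {'mtx': array([[393.54611734,   0.        , 279.48643319],
       [  0.        , 393.54611734, 212.44248343],
       [  0.        ,   0.        ,   1.        ]]), 'origin': array([ 0.47084557, -0.05045705,  1.02607396]), 'rotation': array([-0.70312587, -0.03808101,  0.06412222,  0.70714368])}
```

View pics/scene0.png

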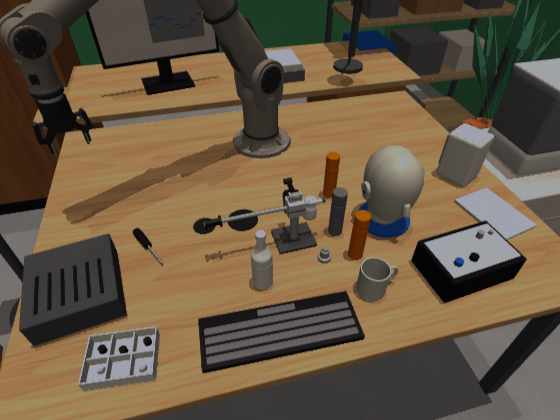

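View pics/top0.png

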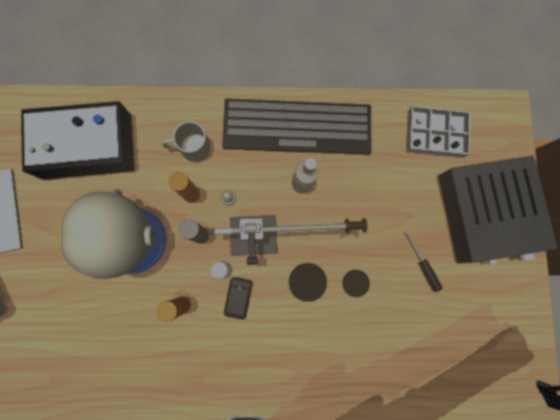

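The top view shows the stand at about (252,235) with its rod pointing left to the head at (110,235). The grey calibrator is at (190,230), the large mat at (308,282) and a smaller one at (355,283). The lever's knob is at (252,258), on the robot's side, and the spool is at (356,226). Next I measure these.

```bash
cat > h.py <<'E'
import numpy as np, cv2
from scipy.spatial.transform import Rotation as R
from station import bot
def cam(n):
    m=bot.camera_model(n); q=m["rotation"]; return m["mtx"],m["origin"],R.from_quat(np.r_[q[1:],q[0]]).as_matrix()
def ray(n,u,v):
    K,o,Rm=cam(n); d=np.array([(u-K[0,2])/K[0,0],-(v-K[1,2])/K[1,1],-1.]); return o,Rm@d
def onz(n,u,v,z):
    o,d=ray(n,u,v); return o+d*(z-o[2])/d[2]
def cloud(n,d):
    K,o,Rm=cam(n); v,u=np.mgrid[:d.shape[0],:d.shape[1]]
    c=np.stack([(u-K[0,2])/K[0,0]*d,-(v-K[1,2])/K[1,1]*d,-d],-1); return o+c@Rm.T
def proj(n,P):
    K,o,Rm=cam(n); c=(np.atleast_2d(P)-o)@Rm; return np.stack([K[0,2]+K[0,0]*c[:,0]/-c[:,2],K[1,2]-K[1,1]*c[:,1]/-c[:,2]],-1)
E
python3 - <<'E'
from h import *
for n in("scene","top"):
    print(n,cam(n)[2].round(2).tolist())
t=np.load("top0.npz");p,d=t["p"],t["d"]
C=cloud("top",d)
print("valid",(d>0).mean())
for nm,(u,v) in dict(mat=(308,282),mat2=(355,283),cal=(190,230),spool=(356,226),block=(252,228),knob=(252,260),rod=(320,228),ear=(150,235),desk=(300,340),tip=(217,232)).items():
    print(nm,C[v,u].round(4))
g=p.max(2)
m=((g<60)*255).astype(np.uint8)
cs,_=cv2.findContours(m,cv2.RETR_EXTERNAL,cv2.CHAIN_APPROX_NONE)
for c in cs:
    if cv2.contourArea(c)>80:
        (x,y),r=cv2.minEnclosingCircle(c); M=cv2.moments(c)
        cx,cy=M['m10']/M['m00'],M['m01']/M['m00']; e=cv2.fitEllipse(c)
        print(np.round((cx,cy,r,cv2.contourArea(c)),1),onz("top",cx,cy,.004).round(4),"ell",np.round(e[0],1),np.round(np.array(e[1])*1.022/393.5,3))
big=cv2.resize(p[190:310,140:400,::-1],None,fx=3,fy=3,interpolation=cv2.INTER_CUBIC);cv2.imwrite("pics/topcrop.png",big)
s=np.load("scene0.npz")["p"]
cv2.imwrite("pics/scenecrop.png",cv2.resize(s[140:290,180:440,::-1],None,fx=3,fy=3,interpolation=cv2.INTER_CUBIC))
E
```

```text
scene [[0.25, -0.67, 0.7], [0.97, 0.17, -0.19], [0.0, 0.73, 0.69]]
top [[-0.01, 0.99, -0.14], [-1.0, -0.0, 0.04], [0.04, 0.14, 0.99]]
valid 0.9961309523809524
mat [ 0.439  -0.1606  0.0038]
mat2 [ 0.4353 -0.2822  0.0031]
cal [0.5581 0.1126 0.166 ]
spool [ 0.5672 -0.2562  0.1483]
block [ 0.5594 -0.023   0.1894]
knob [ 0.4917 -0.023   0.1865]
rod [ 0.5635 -0.175   0.1437]
ear [0.5477 0.1988 0.1644]
desk [ 0.2953 -0.1379  0.0014]
tip [0.5554 0.0566 0.1448]
[549.8 394.5  17.4 336. ] [ 0.1542 -0.7665  0.004 ] ell [550.  393.8] [0.046 0.08 ]
[355.4 283.   12.  360.5] [ 0.4354 -0.2831  0.004 ] ell [355.5 283. ] [0.054 0.059]
[307.2 281.9  17.7 887. ] [ 0.4394 -0.1586  0.004 ] ell [307.2 281.9] [0.087 0.088]
[431.1 278.8  16.  110. ] [ 0.4441 -0.4817  0.004 ] ell [430.6 277.1] [0.02  0.079]
[472.4 201.2  24.3 138.5] [ 0.6486 -0.6075  0.004 ] ell [472.8 203. ] [0.009 0.158]
[484.  199.2  24.3 149.5] [ 0.654  -0.6397  0.004 ] ell [484.2 200.3] [0.01 0.15]
[495.5 197.   24.3 153. ] [ 0.66  -0.672  0.004] ell [495.7 197.8] [0.01  0.167]
[507.  195.3  24.3 169. ] [ 0.6647 -0.7041  0.004 ] ell [507.2 196.3] [0.011 0.168]
[518.5 193.6  24.2 171.5] [ 0.6693 -0.7365  0.004 ] ell [518.9 195.2] [0.011 0.171]
[ 454.9  217.7   46.8 1203.5] [ 0.6043 -0.5565  0.004 ] ell [455.3 219.5] [0.038 0.342]
[530.1 191.9  24.5 180. ] [ 0.674  -0.7689  0.004 ] ell [530.2 192.5] [0.012 0.158]
[ 551.2  194.2   67.6 1703.5] [ 0.6675 -0.827   0.004 ] ell [549.7 178.9] [0.053 0.451]
[337.9 146.1  52.1 594. ] [ 0.8008 -0.2485  0.004 ] ell [320.7 145.2] [0.03  0.387]
[  92.4  153.2   62.9 2132. ] [0.7791 0.4038 0.004 ] ell [ 73.6 138.8] [0.19  0.334]
```

```bash
ls pics
```

```text
scene0.png
scenecrop.png
top0.png
topcrop.png
```

View pics/topcrop.png

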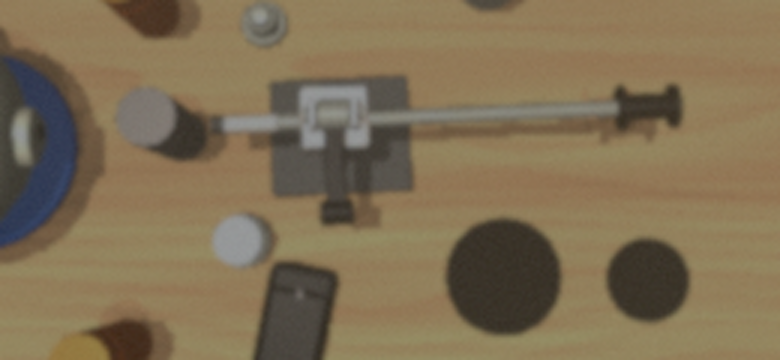

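View pics/scenecrop.png

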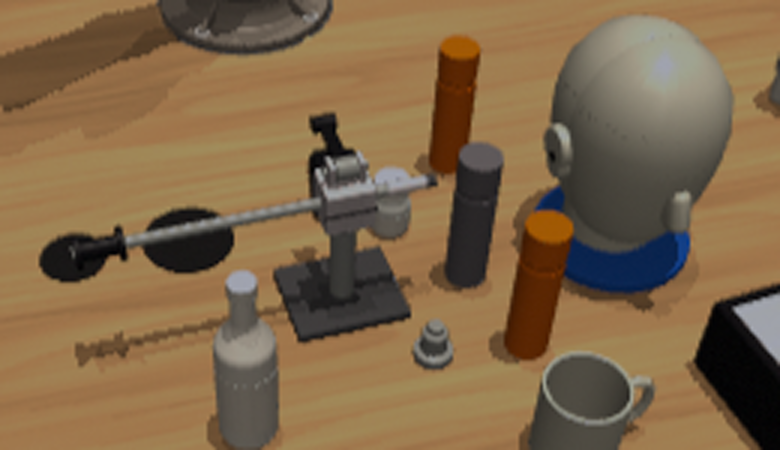

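Run:
```python
from h import *
t=np.load("top0.npz");p,d=t["p"],t["d"];C=cloud("top",d)
s=np.load("scene0.npz");ps,S=s["p"],cloud("scene",s["d"])
print("tool R",R.from_quat(np.r_[bot.get_obs()["tool_rot"][1:],bot.get_obs()["tool_rot"][0]]).as_matrix().round(3).tolist())
def near(C,c,r,z0,z1): return C[(np.hypot(C[...,0]-c[0],C[...,1]-c[1])<r)&(C[...,2]>z0)&(C[...,2]<z1)]
for n,Q in(("top",C),("scene",S)):
    a=near(Q,(.558,.1126),.035,.155,.175)
    c,r=cv2.minEnclosingCircle(a[:,:2].astype(np.float32)); print(n,"cal",len(a),a.mean(0).round(4),np.round(c,4),round(r,4))
    # rod points
    m=(abs(Q[...,0]-.56)<.025)&(Q[...,1]<-.06)&(Q[...,1]>-.225)&(Q[...,2]>.137)&(Q[...,2]<.155)
    P=Q[m]; f=np.polyfit(P[:,1],P[:,0],1); print(n,"rod x= f(y)",f.round(4),len(P),P[:,2].max().round(4),"at -.25,0,.1",np.polyval(f,[-.25,0,.1]).round(4))
    m=(abs(Q[...,0]-.56)<.03)&(Q[...,1]<-.2)&(Q[...,1]>-.32)&(Q[...,2]>.13)&(Q[...,2]<.165)
    P=Q[m]; print(n,"spool y range",P[:,1].min().round(4),np.percentile(P[:,1],2).round(4))
    F=P[abs(P[:,0]-.566)>.0105]; print("  flange ys",np.histogram(F[:,1],bins=np.arange(-.3,-.2,.005)))
    m=(abs(Q[...,0]-.555)<.02)&(Q[...,1]<.085)&(Q[...,1]>.03)&(Q[...,2]>.13)&(Q[...,2]<.155)
    P=Q[m]; print(n,"tip ymax",np.sort(P[:,1])[-5:].round(4),P[:,0].mean().round(4))
    m=(abs(Q[...,0]-.55)<.03)&(Q[...,1]<.25)&(Q[...,1]>.15)&(Q[...,2]>.11)&(Q[...,2]<.19)
    P=Q[m]; print(n,"ear ymin",np.sort(P[:,1])[:8].round(4),P[np.argsort(P[:,1])[:8],0].round(3),P[np.argsort(P[:,1])[:8],2].round(3))
    for nm,c,z0,z1 in(("jar",(.49,.04),.05,.08),("bottle",(.69,-.14),.17,.21),("orangeL",(.40,.15),.15,.175),("orangeU",(.65,.14),.15,.175),("knob",(.49,-.023),.172,.195),("block",(.56,-.023),.158,.172)):
        a=near(Q,c,.06,z0,z1)
        if len(a): print("  ",nm,len(a),a.min(0).round(3),a.max(0).round(3))
# ear dark spot in scene
e=ps[140:220,345:400]; print(np.argwhere(e.max(2)<70)[:20]+[140,345])
cv2.imwrite("pics/ear.png",cv2.resize(ps[160:230,300:400,::-1],None,fx=7,fy=7,interpolation=cv2.INTER_CUBIC))
```

```text
tool R [[-0.001, 0.393, -0.92], [0.001, -0.92, -0.393], [-1.0, -0.002, 0.0]]
top cal 324 [0.5613 0.1162 0.1642] [0.5615 0.1166] 0.0218
top rod x= f(y) [-0.0393  0.5596] 379 0.1493 at -.25,0,.1 [0.5694 0.5596 0.5557]
top spool y range -0.2799 -0.2783
  flange ys (array([ 0,  0,  0,  0,  9, 12,  3,  4,  2,  3,  3,  0,  8,  9,  0,  0,  0,
        0,  0]), array([-0.3  , -0.295, -0.29 , -0.285, -0.28 , -0.275, -0.27 , -0.265,
       -0.26 , -0.255, -0.25 , -0.245, -0.24 , -0.235, -0.23 , -0.225,
       -0.22 , -0.215, -0.21 , -0.205]))
top tip ymax [0.0718 0.0722 0.0722 0.0724 0.0725] 0.5579
top ear ymin [0.1974 0.1977 0.1978 0.1981 0.1982 0.1982 0.1982 0.1983] [0.554 0.552 0.549 0.55  0.531 0.556 0.536 0.557] [0.147 0.138 0.145 0.136 0.149 0.144 0.149 0.136]
   jar 226 [0.452 0.041 0.056] [0.49  0.079 0.073]
   bottle 134 [ 0.685 -0.16   0.172] [ 0.712 -0.136  0.204]
   orangeL 372 [0.366 0.138 0.15 ] [0.407 0.181 0.17 ]
   orangeU 328 [0.646 0.12  0.15 ] [0.688 0.164 0.169]
   knob 242 [ 0.483 -0.034  0.177] [ 0.55  -0.012  0.189]
   block 253 [ 0.538 -0.044  0.158] [0.585 0.004 0.172]
[... 553 characters left out ...]
972 0.1972 0.1976 0.198  0.198  0.198  0.1981] [0.553 0.556 0.532 0.551 0.558 0.537 0.541 0.552] [0.137 0.167 0.151 0.158 0.156 0.154 0.142 0.132]
   jar 72 [0.451 0.042 0.05 ] [0.493 0.079 0.073]
   bottle 131 [ 0.688 -0.162  0.172] [ 0.713 -0.137  0.202]
   orangeL 126 [0.367 0.137 0.15 ] [0.412 0.18  0.167]
   orangeU 195 [0.649 0.12  0.15 ] [0.692 0.162 0.168]
   knob 97 [ 0.482 -0.035  0.173] [ 0.548 -0.013  0.187]
   block 134 [ 0.541 -0.046  0.158] [0.588 0.004 0.171]
[[168 366]
 [169 366]
 [170 365]
 [170 366]
 [171 365]
 [171 366]
 [172 365]
 [172 366]
 [173 365]
 [173 366]
 [174 365]
 [174 366]
 [175 364]
 [175 365]
 [175 366]
 [175 367]
 [176 364]
 [176 365]
 [176 366]
 [176 367]]
```

```bash
ls pics/ear.png
```

```text
pics/ear.png
```

View pics/ear.png

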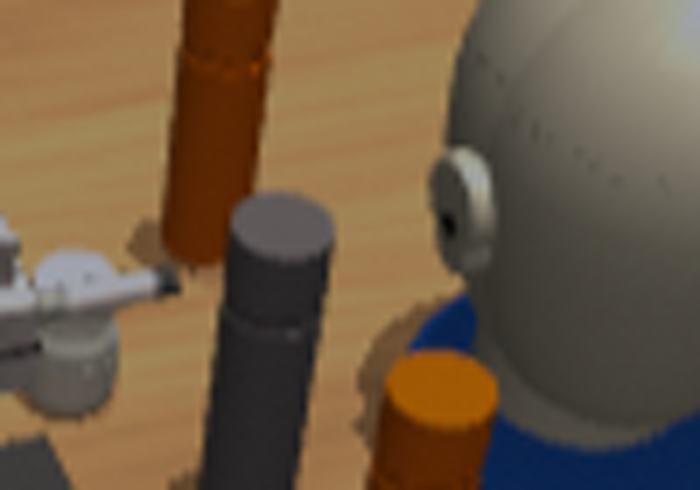

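Emit:
{"fn": "step_arm", "kwargs": {"plan": [[-0.25, 0, 0, -0.0274, 0, 0], [-0.25, 0, 0, -0.0274, 0, 0], [-0.25, 0, 0, -0.0274, 0, 0], [-0.25, 0, 0, -0.0274, 0, 0], [-0.25, 0, 0, -0.0274, 0, 0], [-0.25, 0, 0, -0.0274, 0, 0], [-0.25, 0, 0, -0.0274, 0, 0]], "fingers": -1, "force": 60}}

```text
t: 0.98
eef_pos: [0.265, -0.6204, 0.301]
tool_rot: [0.51, 0.489, 0.511, -0.489]
contact_force: [-0.9, 1.0, 0.2]
gripper_width: 0.999
```

```bash
cat >> h.py <<'E'
SX=np.array([-.0385,.99926,0]); SY=np.array([-.99926,-.0385,0])
def Rt(o=None):
    o=o or bot.get_obs(); q=o["tool_rot"]; return R.from_quat(np.r_[q[1:],q[0]]).as_matrix()
def goto(P,ydir=None):
    "units shift (tool axes) and turn to reach TCP P with tool x down, tool y along ydir"
    o=bot.get_obs(); Rm=Rt(o); P=np.array(P)
    print("t",round(o["t"],2),"tcp",o["eef_pos"].round(4),"w",round(float(o["gripper_width"]),3),"F",o["contact_force"].round(1))
    print("shift units",(Rm.T@(P-o["eef_pos"])/.04).round(3),"norm mm",round(1e3*float(np.linalg.norm(P-o["eef_pos"])),1))
    if ydir is not None:
        x=np.array([0,0,-1.]);y=np.array(ydir,float);y/=np.linalg.norm(y);T=np.stack([x,y,np.cross(x,y)],1)
        print("turn units (tool)",(R.from_matrix(Rm.T@T).as_rotvec()/2/np.pi).round(4))
E
python3 - <<'E'
from h import *
goto([.562,.1165,.30],-SY)
o,d=ray("scene",364.3,191.7); print(onz("scene",364.3,191.7,.14))
E
```

```text
t 0.97 tcp [ 0.265  -0.6204  0.301 ] w 0.999 F [-0.9  1.   0.2]
shift units [  0.04    8.222 -18.082] norm mm 794.5
turn units (tool) [ 0.0008 -0.0002  0.0001]
[0.55613997 0.19928298 0.14      ]
```

Emit:
{"fn": "step_arm", "kwargs": {"plan": [[0, 0.411, -0.904, 0, 0, 0], [0, 0.411, -0.904, 0, 0, 0], [0, 0.411, -0.904, 0, 0, 0], [0, 0.411, -0.904, 0, 0, 0], [0, 0.411, -0.904, 0, 0, 0], [0, 0.411, -0.904, 0, 0, 0], [0, 0.411, -0.904, 0, 0, 0], [0, 0.411, -0.904, 0, 0, 0]]}}

```text
t: 1.98
eef_pos: [0.3857, -0.3253, 0.301]
tool_rot: [0.509, 0.49, 0.51, -0.49]
contact_force: [1.3, 0.8, 0.3]
gripper_width: 1.002
```

Emit:
{"fn": "step_arm", "kwargs": {"plan": [[0, 0.411, -0.904, 0, 0, 0], [0, 0.411, -0.904, 0, 0, 0], [0, 0.411, -0.904, 0, 0, 0], [0, 0.411, -0.904, 0, 0, 0], [0, 0.411, -0.904, 0, 0, 0], [0, 0.411, -0.904, 0, 0, 0], [0, 0.411, -0.904, 0, 0, 0], [0, 0.411, -0.904, 0, 0, 0]]}}

```text
t: 2.98
eef_pos: [0.5061, -0.0315, 0.3011]
tool_rot: [0.509, 0.49, 0.509, -0.491]
contact_force: [0.9, -0.3, -0.3]
gripper_width: 0.998
```

Emit:
{"fn": "step_arm", "kwargs": {"plan": [[0, 0.411, -0.904, 0, 0, 0], [0, 0.411, -0.904, 0, 0, 0], [0, 0.411, -0.904, 0, 0, 0], [0, 0.411, -0.904, 0, 0, 0], [0, 0, 0, 0, 0, 0]]}}

```text
t: 3.6
eef_pos: [0.566, 0.1182, 0.3009]
tool_rot: [0.51, 0.489, 0.511, -0.489]
contact_force: [-0.5, -0.5, 0.9]
gripper_width: 0.999
```

Run:
```python
from h import *
goto([.562,.1165,.121],-SY)
p,d=bot.read_camera("scene"); cv2.imwrite("pics/a1.png",p[:,:,::-1])
```

```text
t 3.6 tcp [0.566  0.1182 0.3009] w 0.999 F [-0.5 -0.5  0.9]
shift units [ 4.497 -0.099  0.047] norm mm 179.9
turn units (tool) [ 0.0008 -0.0004  0.0001]
```

View pics/a1.png

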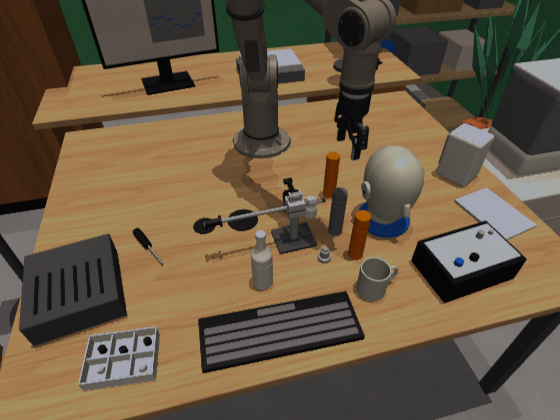

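Run:
```python
from h import *
print(proj("scene",[[.566,.1182,.30],[.562,.1165,.165]]),proj("top",[[.566,.1182,.30],[.562,.1165,.165]]))
```

```text
[[346.44956726 153.29111514]
 [339.93591721 191.05850597]] [[173.32077102 218.4510276 ]
 [188.31429048 228.25955156]]
```

Emit:
{"fn": "step_arm", "kwargs": {"plan": [[0.5, -0.1, 0.047, 0.0008, 0, 0], [1, 0, 0, 0, 0, 0], [1, 0, 0, 0, 0, 0], [0, 0, 0, 0, 0, 0]]}}

```text
t: 4.15
eef_pos: [0.56, 0.1099, 0.1985]
tool_rot: [0.507, 0.49, 0.509, -0.494]
contact_force: [0.2, -0.8, 0.3]
gripper_width: 0.999
```

Run:
```python
from h import *
goto([.562,.1165,.121],-SY)
for n in("scene","top"):
    p,d=bot.read_camera(n); cv2.imwrite(f"pics/a2{n}.png",cv2.resize(p[120:260,280:420,::-1] if n=="scene" else p[150:290,110:250,::-1],None,fx=4,fy=4,interpolation=cv2.INTER_CUBIC))
```

```text
t 4.15 tcp [0.56   0.1099 0.1985] w 0.999 F [ 0.2 -0.8  0.3]
shift units [ 1.937  0.067 -0.166] norm mm 77.8
turn units (tool) [-0.0011  0.0003  0.001 ]
```

View pics/a2scene.png

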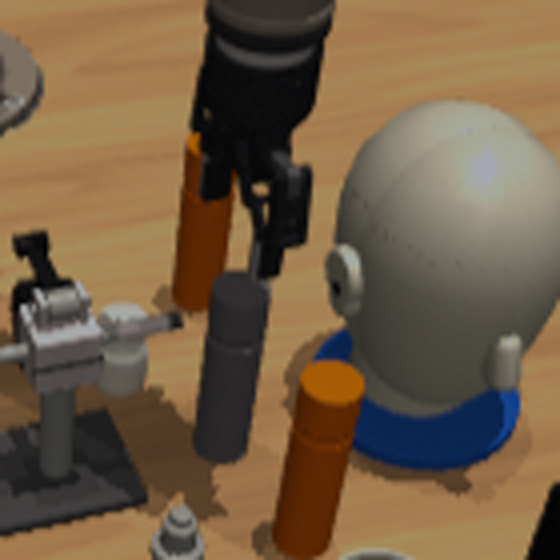

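View pics/a2top.png

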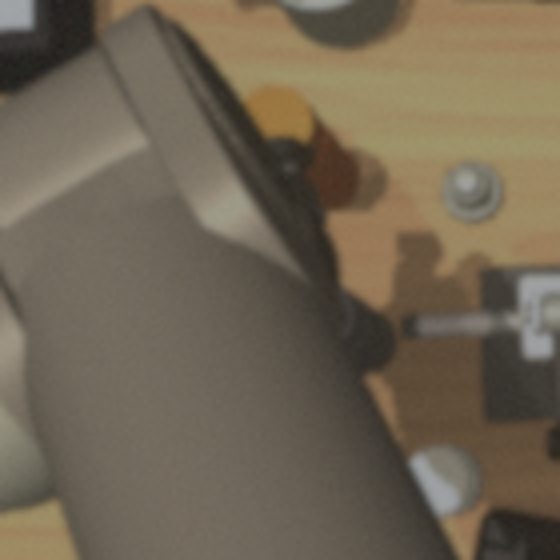

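Emit:
{"fn": "step_arm", "kwargs": {"plan": [[0, 0, 0, 0, 0, 0], [0, 0, 0, 0, 0, 0]]}}

```text
t: 4.5
eef_pos: [0.5631, 0.1126, 0.2028]
tool_rot: [0.509, 0.492, 0.508, -0.491]
contact_force: [1.3, -0.2, -0.4]
gripper_width: 0.999
```

Run:
```python
from h import *
goto([.562,.1165,.121],-SY); print(bot.get_obs()["q"].round(3))
```

```text
t 4.5 tcp [0.5631 0.1126 0.2028] w 0.999 F [ 1.3 -0.2 -0.4]
shift units [ 2.044 -0.029 -0.099] norm mm 81.9
turn units (tool) [-0.0009 -0.     -0.0004]
[ 0.213  0.419 -0.666  1.798  0.299  1.025 -0.535]
```

Emit:
{"fn": "step_arm", "kwargs": {"plan": [[0.25, -0.03, -0.1, -0.0009, 0, 0], [0.25, 0, 0, 0, 0, 0], [0, 0, 0, 0, 0, 0], [0, 0, 0, 0, 0, 0]]}}

```text
t: 5.0
eef_pos: [0.561, 0.1164, 0.1811]
tool_rot: [0.51, 0.49, 0.51, -0.49]
contact_force: [-0.8, -0.2, -0.3]
gripper_width: 0.995
```

Run:
```python
from h import *
goto([.562,.1165,.121],-SY); print(bot.get_obs()["q"].round(3))
```

```text
t 5.0 tcp [0.561  0.1164 0.1811] w 0.995 F [-0.8 -0.2 -0.3]
shift units [ 1.503  0.026 -0.002] norm mm 60.1
turn units (tool) [0.     0.     0.0001]
[ 0.199  0.443 -0.659  1.82   0.319  0.988 -0.553]
```

Emit:
{"fn": "step_arm", "kwargs": {"plan": [[0.3, 0.026, 0, 0, 0, 0], [0.3, 0, 0, 0, 0, 0], [0.3, 0, 0, 0, 0, 0], [0.3, 0, 0, 0, 0, 0], [0.3, 0, 0, 0, 0, 0], [0, 0, 0, 0, 0, 0], [0, 0, 0, 0, 0, 0]]}}

```text
t: 5.88
eef_pos: [0.5623, 0.1166, 0.1215]
tool_rot: [0.51, 0.49, 0.51, -0.49]
contact_force: [-0.4, -0.5, -1.0]
gripper_width: 1.001
```

Run:
```python
from h import *
goto([.562,.1165,.121],-SY)
p,d=bot.read_camera("scene"); cv2.imwrite("pics/a3.png",cv2.resize(p[120:260,280:420,::-1],None,fx=4,fy=4,interpolation=cv2.INTER_CUBIC))
```

```text
t 5.88 tcp [0.5623 0.1166 0.1215] w 1.001 F [-0.4 -0.5 -1. ]
shift units [ 0.013 -0.006  0.003] norm mm 0.6
turn units (tool) [ 0.     -0.     -0.0001]
```

View pics/a3.png

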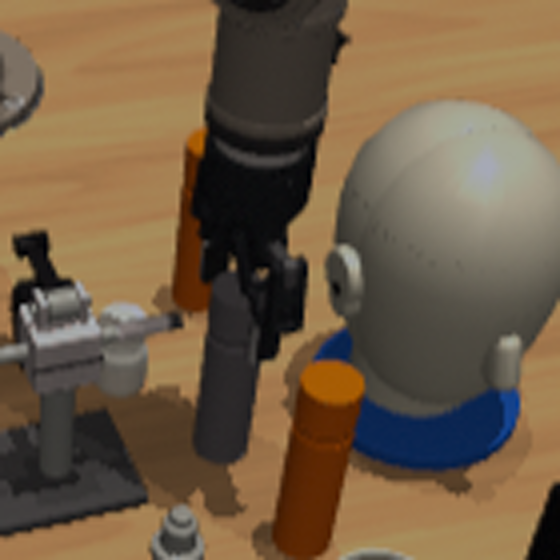

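Run:
```python
from h import *
a=np.array([[.562,.1165,.121],[.604,.118,.130],[.52,.115,.130],[.562,.1165,0]])
print((proj("scene",a)-[280,120])*4)
```

```text
[[233.4963756  329.11051136]
 [257.31838328 357.39491583]
 [213.29629213 284.70038776]
 [217.8879945  441.2309598 ]]
```

Emit:
{"fn": "step_arm", "kwargs": {"plan": [[0, 0, 0, 0, 0, 0], [0, 0, 0, 0, 0, 0], [0, 0, 0, 0, 0, 0], [0, 0, 0, 0, 0, 0], [0, 0, 0, 0, 0, 0], [0, 0, 0, 0, 0, 0]], "fingers": 1, "force": 60}}

```text
t: 6.68
eef_pos: [0.5625, 0.1165, 0.1219]
tool_rot: [0.51, 0.491, 0.509, -0.49]
contact_force: [-0.8, -0.3, 6.1]
gripper_width: 0.503
```

Emit:
{"fn": "step_arm", "kwargs": {"plan": [[-0.2, 0, 0, 0, 0, 0], [-0.3, 0, 0, 0, 0, 0], [-0.3, 0, 0, 0, 0, 0], [-0.3, 0, 0, 0, 0, 0], [0, 0, 0, 0, 0, 0]]}}

```text
t: 7.3
eef_pos: [0.5628, 0.1167, 0.1667]
tool_rot: [0.51, 0.491, 0.509, -0.49]
contact_force: [0.1, -0.1, -4.8]
gripper_width: 0.501
```

Run:
```python
from h import *
goto([.562,.1165,.341],-SY)
p,d=bot.read_camera("scene"); cv2.imwrite("pics/a4.png",cv2.resize(p[120:260,280:420,::-1],None,fx=4,fy=4,interpolation=cv2.INTER_CUBIC))
```

```text
t 7.3 tcp [0.5628 0.1167 0.1667] w 0.501 F [ 0.1 -0.1 -4.8]
shift units [-4.358e+00 -1.000e-02  4.000e-03] norm mm 174.3
turn units (tool) [ 0.     -0.0001 -0.0004]
```

View pics/a4.png

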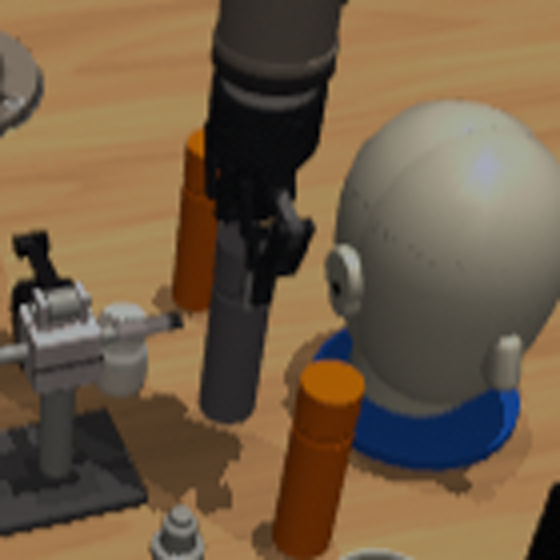

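The calibrator is lifted and held upright; its lower end is now at about (230,415) in the crop. The opening of 0.50 (43 mm) fits its 44 mm thickness. I'll lift it higher and carry it to the mat.

Emit:
{"fn": "step_arm", "kwargs": {"plan": [[-0.55, 0, 0, 0, 0, 0], [-0.55, 0, 0, 0, 0, 0], [-0.55, 0, 0, 0, 0, 0], [-0.55, 0, 0, 0, 0, 0], [-0.55, 0, 0, 0, 0, 0], [-0.55, 0, 0, 0, 0, 0], [-0.55, 0, 0, 0, 0, 0], [-0.5, 0, 0, 0, 0, 0]]}}

```text
t: 8.35
eef_pos: [0.5616, 0.1163, 0.3394]
tool_rot: [0.509, 0.49, 0.51, -0.491]
contact_force: [0.7, 0.2, -4.5]
gripper_width: 0.501
```

Run:
```python
from h import *
goto([.4394,-.1586,.341],-SY)
```

```text
t 8.35 tcp [0.5616 0.1163 0.3394] w 0.501 F [ 0.7  0.2 -4.5]
shift units [-0.035 -3.32   6.748] norm mm 300.8
turn units (tool) [0.     0.0001 0.0002]
```

Emit:
{"fn": "step_arm", "kwargs": {"plan": [[0, -0.277, 0.562, 0, 0, 0], [0, -0.277, 0.562, 0, 0, 0], [0, -0.277, 0.562, 0, 0, 0], [0, -0.277, 0.562, 0, 0, 0], [0, -0.277, 0.562, 0, 0, 0], [0, -0.277, 0.562, 0, 0, 0], [0, -0.277, 0.562, 0, 0, 0], [0, -0.277, 0.562, 0, 0, 0]]}}

```text
t: 9.35
eef_pos: [0.4795, -0.0673, 0.3387]
tool_rot: [0.509, 0.49, 0.51, -0.49]
contact_force: [-0.5, -0.8, -4.5]
gripper_width: 0.5
```

Emit:
{"fn": "step_arm", "kwargs": {"plan": [[0, -0.277, 0.562, 0, 0, 0], [0, -0.277, 0.562, 0, 0, 0], [0, -0.277, 0.562, 0, 0, 0], [0, -0.277, 0.562, 0, 0, 0], [0, 0, 0, 0, 0, 0], [0, 0, 0, 0, 0, 0]]}}

```text
t: 10.1
eef_pos: [0.4396, -0.1575, 0.339]
tool_rot: [0.509, 0.49, 0.51, -0.49]
contact_force: [-0.5, -0.3, -3.6]
gripper_width: 0.503
```

Run:
```python
from h import *
goto([.4394,-.1586,.127],-SY)
print(bot.get_obs()["q"].round(2))
```

```text
t 10.1 tcp [ 0.4396 -0.1575  0.339 ] w 0.503 F [-0.5 -0.3 -3.6]
shift units [ 5.3e+00 -4.0e-03  3.0e-02] norm mm 212.0
turn units (tool) [ 0.0001 -0.0001  0.0001]
[ 0.72  0.07 -0.53  1.86  0.04  1.22  0.22]
```

Emit:
{"fn": "step_arm", "kwargs": {"plan": [[0.65, 0, 0.03, 0, 0, 0], [0.65, 0, 0, 0, 0, 0], [0.65, 0, 0, 0, 0, 0], [0.65, 0, 0, 0, 0, 0], [0.65, 0, 0, 0, 0, 0], [0.65, 0, 0, 0, 0, 0], [0.65, 0, 0, 0, 0, 0], [0.4, 0, 0, 0, 0, 0]]}}

```text
t: 11.1
eef_pos: [0.4397, -0.1584, 0.1402]
tool_rot: [0.51, 0.49, 0.51, -0.49]
contact_force: [-0.5, 0.2, -4.0]
gripper_width: 0.505
```

Emit:
{"fn": "step_arm", "kwargs": {"plan": [[0.1, 0, 0, 0, 0, 0], [0, 0, 0, 0, 0, 0], [0, 0, 0, 0, 0, 0]]}}

```text
t: 11.48
eef_pos: [0.4404, -0.1596, 0.1382]
tool_rot: [0.51, 0.49, 0.509, -0.49]
contact_force: [-0.2, 0.4, -3.2]
gripper_width: 0.5
```

Run:
```python
from h import *
goto([.4394,-.1586,.1255],-SY)
for n in("scene","top"):
    p,d=bot.read_camera(n); cv2.imwrite(f"pics/a5{n}.png",cv2.resize(p[130:260,180:350,::-1] if n=="scene" else p[210:340,240:380,::-1],None,fx=4,fy=4,interpolation=cv2.INTER_CUBIC))
```

```text
t 11.47 tcp [ 0.4404 -0.1596  0.1382] w 0.5 F [-0.2  0.4 -3.2]
shift units [ 0.317 -0.025 -0.026] norm mm 12.8
turn units (tool) [ 0.      0.0001 -0.0003]
```

View pics/a5scene.png

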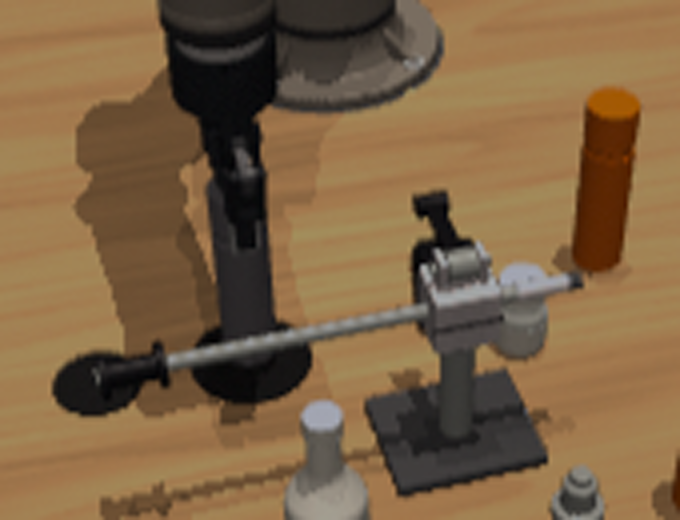

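View pics/a5top.png

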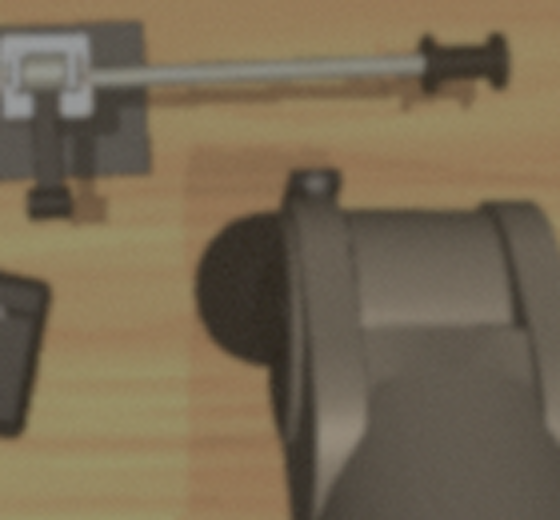

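The calibrator hangs just above the middle of the mat, at (245,350) in the crop. Lowering it.

Emit:
{"fn": "step_arm", "kwargs": {"plan": [[0.1, -0.02, -0.02, 0, 0, 0], [0.1, 0, 0, 0, 0, 0], [0.05, 0, 0, 0, 0, 0], [0, 0, 0, 0, 0, 0], [0, 0, 0, 0, 0, 0]]}}

```text
t: 12.2
eef_pos: [0.4389, -0.1587, 0.1273]
tool_rot: [0.51, 0.49, 0.51, -0.49]
contact_force: [-0.7, 0.1, -4.5]
gripper_width: 0.502
```

Emit:
{"fn": "step_arm", "kwargs": {"plan": [[0.05, 0, 0, 0, 0, 0], [0, 0, 0, 0, 0, 0]]}}

```text
t: 12.45
eef_pos: [0.4393, -0.1588, 0.1258]
tool_rot: [0.51, 0.49, 0.509, -0.49]
contact_force: [-1.1, -0.2, 2.1]
gripper_width: 0.503
```

Emit:
{"fn": "step_arm", "kwargs": {"plan": [[0, 0, 0, 0, 0, 0], [0, 0, 0, 0, 0, 0], [0, 0, 0, 0, 0, 0], [0, 0, 0, 0, 0, 0], [-0.1, 0, 0, 0, 0, 0], [-0.3, 0, 0, 0, 0, 0], [-0.5, 0, 0, 0, 0, 0], [-0.5, 0, 0, 0, 0, 0]], "fingers": -1}}

```text
t: 13.45
eef_pos: [0.439, -0.1586, 0.1827]
tool_rot: [0.51, 0.49, 0.509, -0.49]
contact_force: [0.5, 0.3, -0.5]
gripper_width: 0.999
```

Emit:
{"fn": "step_arm", "kwargs": {"plan": [[-0.6, 0, 0, 0, 0, 0], [-0.8, 0, 0, 0, 0, 0], [-0.8, 0, 0, 0, 0, 0], [-0.8, 0, 0, 0, 0, 0], [0, 0, 0, 0, 0, 0]]}}

```text
t: 14.08
eef_pos: [0.4404, -0.1588, 0.3046]
tool_rot: [0.512, 0.491, 0.508, -0.489]
contact_force: [0.3, -0.0, -0.3]
gripper_width: 1.002
```

Run:
```python
from h import *
goto([.4915,-.0232,.29],SX)
goto([.4915,-.0232,.29],-SX)
print(bot.get_obs()["q"].round(2))
p,d=bot.read_camera("scene"); cv2.imwrite("pics/a6.png",cv2.resize(p[130:260,180:350,::-1],None,fx=4,fy=4,interpolation=cv2.INTER_CUBIC))
S=cloud("scene",d); a=S[(np.hypot(S[...,0]-.44,S[...,1]+.159)<.035)&(S[...,2]>.16)&(S[...,2]<.18)]; print(len(a),cv2.minEnclosingCircle(a[:,:2].astype(np.float32)),a[:,2].mean())
```

```text
t 14.07 tcp [ 0.4404 -0.1588  0.3046] w 1.002 F [ 0.3 -0.  -0.3]
shift units [ 0.365  1.407 -3.339] norm mm 145.7
turn units (tool) [-0.2499  0.001  -0.0004]
t 14.07 tcp [ 0.4404 -0.1588  0.3046] w 1.002 F [ 0.3 -0.  -0.3]
shift units [ 0.365  1.407 -3.339] norm mm 145.7
turn units (tool) [ 0.2501 -0.0004 -0.001 ]
[ 0.72  0.1  -0.54  1.91  0.06  1.14  0.2 ]
134 ((0.44049838185310364, -0.1598394513130188), 0.02351272664964199) 0.16773523349591724
```

View pics/a6.png

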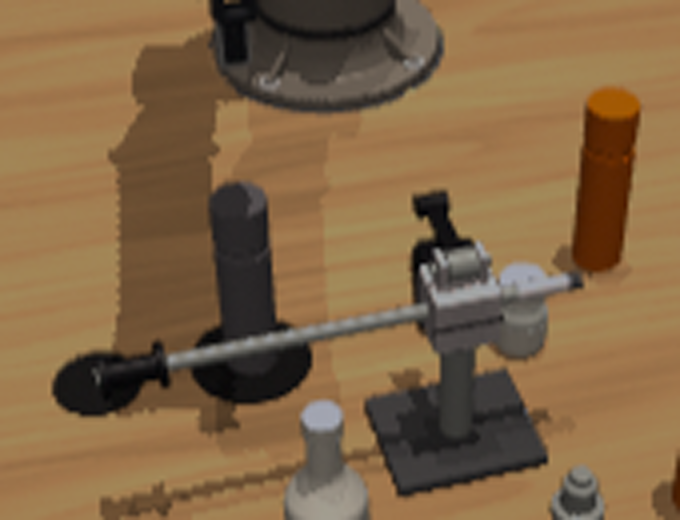

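Emit:
{"fn": "step_arm", "kwargs": {"plan": [[0, 0, 0, 0.0275, 0, 0], [0, 0, 0, 0.0275, 0, 0], [0, 0, 0, 0.0275, 0, 0], [0, 0, 0, 0.0275, 0, 0], [0, 0, 0, 0.0275, 0, 0], [0, 0, 0, 0.0275, 0, 0], [0, 0, 0, 0.0275, 0, 0], [0, 0, 0, 0.0275, 0, 0]]}}

```text
t: 15.12
eef_pos: [0.4381, -0.1585, 0.3004]
tool_rot: [-0.078, -0.702, -0.079, 0.703]
contact_force: [1.6, 0.3, 0.2]
gripper_width: 1.001
```

Emit:
{"fn": "step_arm", "kwargs": {"plan": [[0, 0, 0, 0.0275, 0, 0], [0, 0, 0, 0, 0, 0]]}}

```text
t: 15.38
eef_pos: [0.4382, -0.1585, 0.3006]
tool_rot: [-0.02, -0.706, -0.02, 0.707]
contact_force: [0.0, 0.0, -0.2]
gripper_width: 1.001
```

Run:
```python
from h import *
goto([.4915,-.0232,.25],-SX)
print(bot.get_obs()["q"].round(2))
```

```text
t 15.38 tcp [ 0.4382 -0.1585  0.3006] w 1.001 F [ 0.   0.  -0.2]
shift units [ 1.264 -3.3   -1.521] norm mm 153.9
turn units (tool) [0.0028 0.0002 0.0001]
[ 0.63  0.09 -0.44  1.92  0.04  1.14 -1.34]
```

Emit:
{"fn": "step_arm", "kwargs": {"plan": [[0, -0.55, -0.253, 0.0028, 0, 0], [0, -0.55, -0.253, 0, 0, 0], [0.3, -0.55, -0.253, 0, 0, 0], [0.3, -0.55, -0.253, 0, 0, 0], [0.3, -0.55, -0.253, 0, 0, 0], [0.3, -0.55, -0.253, 0, 0, 0], [0, 0, 0, 0, 0, 0], [0, 0, 0, 0, 0, 0]]}}

```text
t: 16.38
eef_pos: [0.494, -0.0251, 0.2532]
tool_rot: [-0.014, -0.707, -0.013, 0.707]
contact_force: [0.5, 0.3, 0.1]
gripper_width: 1.002
```

Run:
```python
from h import *
goto([.4915,-.0232,.159],-SX)
for n in("scene","top"):
    p,d=bot.read_camera(n); cv2.imwrite(f"pics/a7{n}.png",cv2.resize(p[130:260,200:370,::-1] if n=="scene" else p[190:320,180:320,::-1],None,fx=4,fy=4,interpolation=cv2.INTER_CUBIC))
```

```text
t 16.38 tcp [ 0.494  -0.0251  0.2532] w 1.002 F [0.5 0.3 0.1]
shift units [ 2.356 -0.051  0.059] norm mm 94.3
turn units (tool) [-0.      0.0001 -0.0001]
```

View pics/a7scene.png

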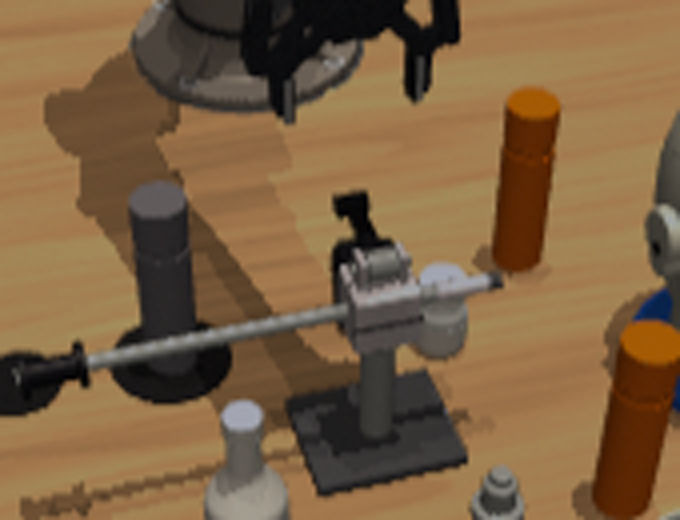

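View pics/a7top.png

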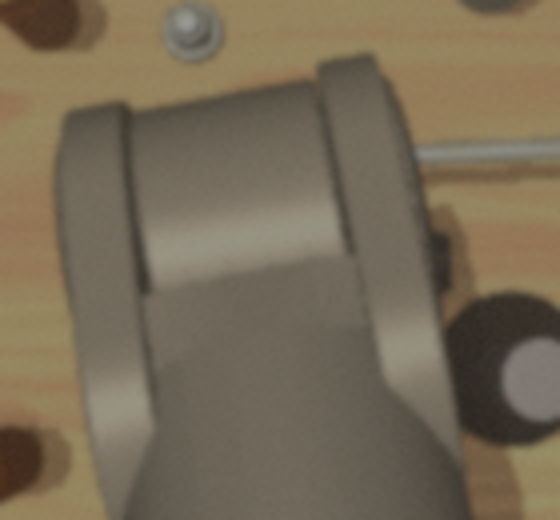

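Emit:
{"fn": "step_arm", "kwargs": {"plan": [[0.4, -0.05, 0.06, 0, 0, 0], [0.4, 0, 0, 0, 0, 0], [0.4, 0, 0, 0, 0, 0], [0.4, 0, 0, 0, 0, 0], [0.4, 0, 0, 0, 0, 0], [0.3, 0, 0, 0, 0, 0], [0, 0, 0, 0, 0, 0], [0, 0, 0, 0, 0, 0]]}}

```text
t: 17.48
eef_pos: [0.4922, -0.0224, 0.1617]
tool_rot: [0.013, 0.707, 0.013, -0.707]
contact_force: [-0.2, -0.4, 0.4]
gripper_width: 1.001
```

Run:
```python
from h import *
goto([.4915,-.0232,.159],-SX)
for n in("scene",):
    p,d=bot.read_camera(n); cv2.imwrite(f"pics/a8{n}.png",cv2.resize(p[130:260,200:370,::-1] if n=="scene" else p[190:320,180:320,::-1],None,fx=4,fy=4,interpolation=cv2.INTER_CUBIC))
```

```text
t 17.48 tcp [ 0.4922 -0.0224  0.1617] w 1.001 F [-0.2 -0.4  0.4]
shift units [0.066 0.019 0.017] norm mm 2.9
turn units (tool) [-0.0003 -0.0001 -0.    ]
```

View pics/a8scene.png

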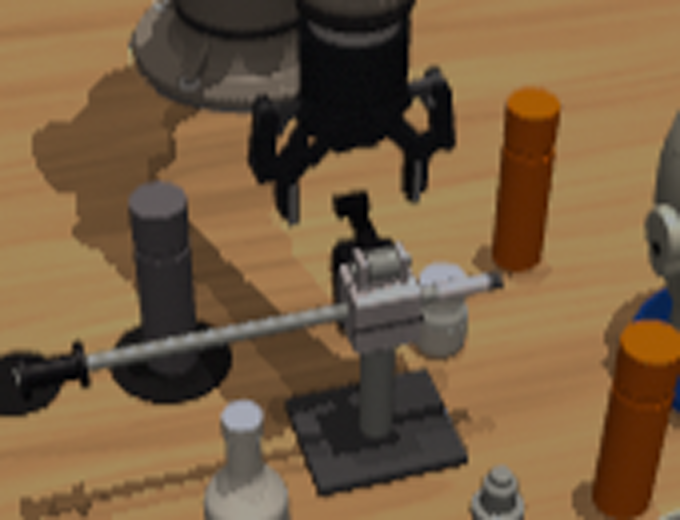

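Emit:
{"fn": "step_arm", "kwargs": {"plan": [[0.07, 0.01, 0.01, 0, 0, 0], [0, 0, 0, 0, 0, 0], [0, 0, 0, 0, 0, 0], [0, 0, 0, 0, 0, 0], [0, 0, 0, 0, 0, 0], [0, 0, 0, 0, 0, 0], [0, 0, 0, 0, 0, 0]], "fingers": 1, "force": 35}}

```text
t: 18.4
eef_pos: [0.4914, -0.0226, 0.1586]
tool_rot: [0.013, 0.707, 0.013, -0.707]
contact_force: [-1.7, 1.3, 2.5]
gripper_width: 0.273
```

Run:
```python
from h import *
goto([.4915,-.0232,.159],-SX)
# incremental arc moves: tool x=-z, tool z=SY. start grasp at a0
r=.07
for a in np.arange(0,2.41,.2):
    b=a+.2; print(round(a,1),"->",round(b,1),"dx",round(-r*(np.sin(b)-np.sin(a))/.04,3),"dz",round(r*(np.cos(b)-np.cos(a))/.04,3))
```

```text
t 18.4 tcp [ 0.4914 -0.0226  0.1586] w 0.273 F [-1.7  1.3  2.5]
shift units [-0.009  0.014 -0.001] norm mm 0.7
turn units (tool) [-0.0002 -0.      0.    ]
0.0 -> 0.2 dx -0.348 dz -0.035
0.2 -> 0.4 dx -0.334 dz -0.103
0.4 -> 0.6 dx -0.307 dz -0.168
0.6 -> 0.8 dx -0.267 dz -0.225
0.8 -> 1.0 dx -0.217 dz -0.274
1.0 -> 1.2 dx -0.158 dz -0.311
1.2 -> 1.4 dx -0.093 dz -0.337
1.4 -> 1.6 dx -0.025 dz -0.349
1.6 -> 1.8 dx 0.045 dz -0.347
1.8 -> 2.0 dx 0.113 dz -0.331
2.0 -> 2.2 dx 0.176 dz -0.302
2.2 -> 2.4 dx 0.233 dz -0.261
2.4 -> 2.6 dx 0.28 dz -0.209
```

Emit:
{"fn": "step_arm", "kwargs": {"plan": [[-0.174, 0, -0.01, 0, 0, 0], [-0.174, 0, -0.025, 0, 0, 0], [-0.167, 0, -0.045, 0, 0, 0], [-0.167, 0, -0.058, 0, 0, 0]]}}

```text
t: 18.9
eef_pos: [0.496, -0.0225, 0.1858]
tool_rot: [-0.013, -0.706, -0.013, 0.708]
contact_force: [-0.1, 3.6, -8.4]
gripper_width: 0.271
```

Run:
```python
from h import *
goto([.4915,-.0232,.159],-SX)
for n in("scene",):
    p,d=bot.read_camera(n); cv2.imwrite(f"pics/a9{n}.png",cv2.resize(p[130:260,200:370,::-1] if n=="scene" else p[190:320,180:320,::-1],None,fx=4,fy=4,interpolation=cv2.INTER_CUBIC))
```

```text
t 18.9 tcp [ 0.496  -0.0225  0.1858] w 0.271 F [-0.1  3.6 -8.4]
shift units [0.67  0.014 0.111] norm mm 27.2
turn units (tool) [-0.0002  0.0004  0.    ]
```

View pics/a9scene.png

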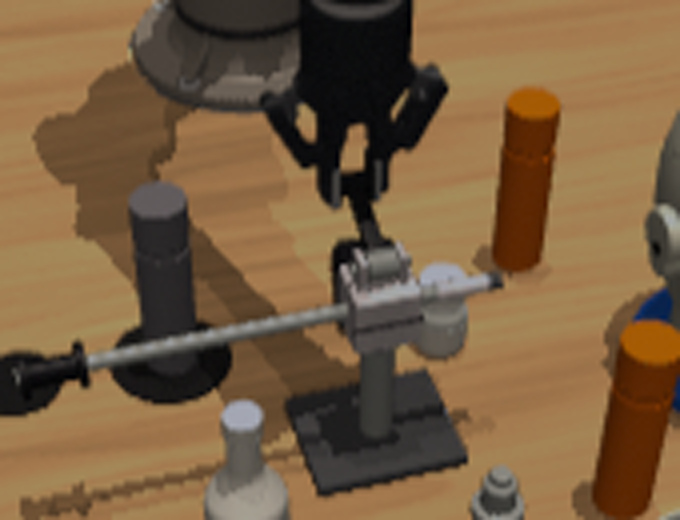

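The knob is held between the pads at (355,190) and the lever is following. I'll carry on around the arc.

Emit:
{"fn": "step_arm", "kwargs": {"plan": [[-0.155, 0, -0.08, 0, 0, 0], [-0.15, 0, -0.09, 0, 0, 0], [-0.135, 0, -0.107, 0, 0, 0], [-0.13, 0, -0.118, 0, 0, 0], [-0.112, 0, -0.133, 0, 0, 0], [-0.105, 0, -0.141, 0, 0, 0], [-0.082, 0, -0.153, 0, 0, 0], [-0.075, 0, -0.158, 0, 0, 0]]}}

```text
t: 19.95
eef_pos: [0.538, -0.0209, 0.2265]
tool_rot: [0.013, 0.708, 0.013, -0.706]
contact_force: [-33.5, -0.0, 24.6]
gripper_width: 0.266
```

Emit:
{"fn": "step_arm", "kwargs": {"plan": [[-0.05, 0, -0.167, 0, 0, 0], [-0.043, 0, -0.17, 0, 0, 0], [-0.016, 0, -0.174, 0, 0, 0], [-0.009, 0, -0.175, 0, 0, 0]]}}

```text
t: 20.45
eef_pos: [0.5675, -0.0198, 0.232]
tool_rot: [0.013, 0.71, 0.013, -0.704]
contact_force: [-6.3, 2.0, 33.0]
gripper_width: 0.266
```

Run:
```python
from h import *
goto([.56,-.021,.229],-SX)
o=bot.get_obs()["eef_pos"]; print(o-[.5615,-.0205,.178-.0187])
for n in("scene",):
    p,d=bot.read_camera(n); cv2.imwrite(f"pics/b1{n}.png",cv2.resize(p[130:260,200:370,::-1] if n=="scene" else p[190:320,180:320,::-1],None,fx=4,fy=4,interpolation=cv2.INTER_CUBIC))
```

```text
t 20.45 tcp [ 0.5675 -0.0198  0.232 ] w 0.266 F [-6.3  2.  33. ]
shift units [0.075 0.023 0.188] norm mm 8.1
turn units (tool) [-0.0003 -0.0014 -0.    ]
[0.00595956 0.00069982 0.0727482 ]
```

View pics/b1scene.png

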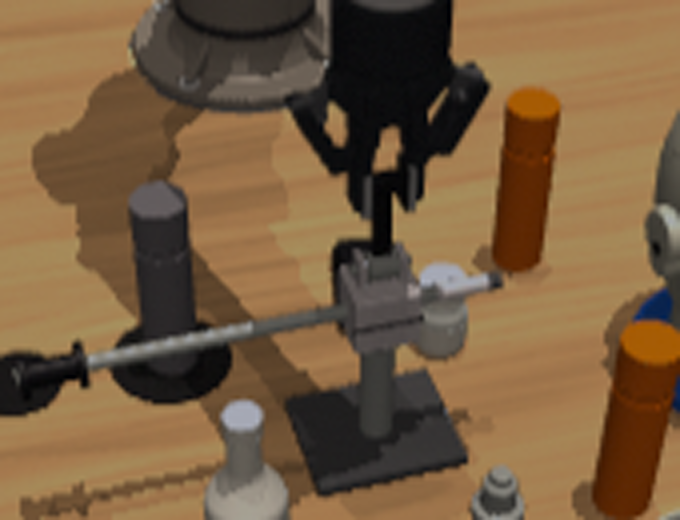

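Emit:
{"fn": "step_arm", "kwargs": {"plan": [[-0.07, 0, -0.1, 0, 0, 0], [0.02, 0, -0.174, 0, 0, 0], [0.04, 0, -0.17, 0, 0, 0]]}}

```text
t: 20.88
eef_pos: [0.5825, -0.0192, 0.2306]
tool_rot: [0.013, 0.708, 0.013, -0.706]
contact_force: [-3.3, 4.1, 9.7]
gripper_width: 0.271
```

Run:
```python
from h import *
goto([.56,-.021,.229],-SX)
o=bot.get_obs()["eef_pos"]; print(o-[.5615,-.0205,.178-.0187])
```

```text
t 20.88 tcp [ 0.5825 -0.0192  0.2306] w 0.271 F [-3.3  4.1  9.7]
shift units [0.038 0.025 0.565] norm mm 22.7
turn units (tool) [-0.0003 -0.0004 -0.    ]
[0.02103991 0.00131328 0.07125779]
```

Emit:
{"fn": "step_arm", "kwargs": {"plan": [[0.05, 0, -0.15, 0, 0, 0], [0.07, 0, -0.15, 0, 0, 0], [0.08, 0, -0.14, 0, 0, 0], [0.09, 0, -0.13, 0, 0, 0], [0.09, 0, -0.12, 0, 0, 0], [0, 0, 0, 0, 0, 0]]}}

```text
t: 21.62
eef_pos: [0.6115, -0.0181, 0.2154]
tool_rot: [0.013, 0.709, 0.013, -0.705]
contact_force: [1.2, 3.2, 6.9]
gripper_width: 0.273
```

Run:
```python
from h import *
goto([.56,-.021,.229],-SX)
o=bot.get_obs()["eef_pos"]; print(o-[.5615,-.0205,.178-.0187])
for n in("scene",):
    p,d=bot.read_camera(n); cv2.imwrite(f"pics/b2{n}.png",cv2.resize(p[130:260,200:370,::-1] if n=="scene" else p[190:320,180:320,::-1],None,fx=4,fy=4,interpolation=cv2.INTER_CUBIC))
```

```text
t 21.62 tcp [ 0.6115 -0.0181  0.2154] w 0.273 F [1.2 3.2 6.9]
shift units [-0.347  0.026  1.288] norm mm 53.3
turn units (tool) [-0.0003 -0.0008  0.0001]
[0.05000179 0.00242668 0.05609717]
```

View pics/b2scene.png

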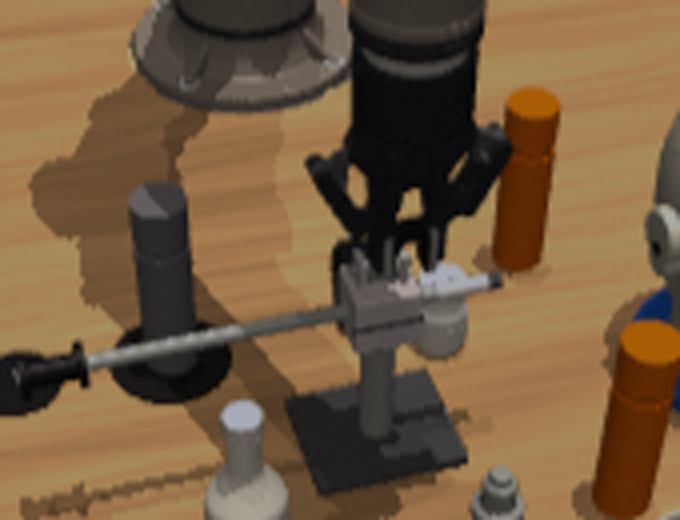

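Emit:
{"fn": "step_arm", "kwargs": {"plan": [[0, 0, 0, 0, 0, 0], [0, 0, 0, 0, 0, 0], [0, 0, 0, 0, 0, 0], [0, 0, 0, 0, 0, 0], [-0.3, 0, 0, 0, 0, 0], [-0.5, 0, 0, 0, 0, 0], [-0.6, 0, 0, 0, 0, 0], [-0.6, 0, 0, 0, 0, 0]], "fingers": -1}}

```text
t: 22.68
eef_pos: [0.6089, -0.0185, 0.2952]
tool_rot: [0.013, 0.707, 0.013, -0.707]
contact_force: [-0.4, 0.5, 1.0]
gripper_width: 1.0
```

Run:
```python
from h import *
goto([.570,-.2565,.28],-SY)
print(bot.get_obs()["q"].round(2))
for n in("scene",):
    p,d=bot.read_camera(n); cv2.imwrite(f"pics/b3{n}.png",cv2.resize(p[130:260,200:370,::-1] if n=="scene" else p[190:320,180:320,::-1],None,fx=4,fy=4,interpolation=cv2.INTER_CUBIC))
    S=cloud(n,d); m=(abs(S[...,0]-.613)<.04)&(abs(S[...,1]+.023)<.03)&(S[...,2]>.2)&(S[...,2]<.25)&(p.max(2)<70); print(m.sum(),S[m].mean(0),S[m].min(0),S[m].max(0))
```

```text
t 22.68 tcp [ 0.6089 -0.0185  0.2952] w 1.0 F [-0.4  0.5  1. ]
shift units [0.379 5.911 1.194] norm mm 241.7
turn units (tool) [-2.502e-01 -1.000e-04 -1.000e-04]
[ 0.33  0.36 -0.53  1.62  0.19  1.21 -1.77]
71 [ 0.59855722 -0.02074663  0.2336681 ] [ 0.57709244 -0.03094268  0.20125583] [ 0.6086606  -0.00758778  0.24803582]
```

View pics/b3scene.png

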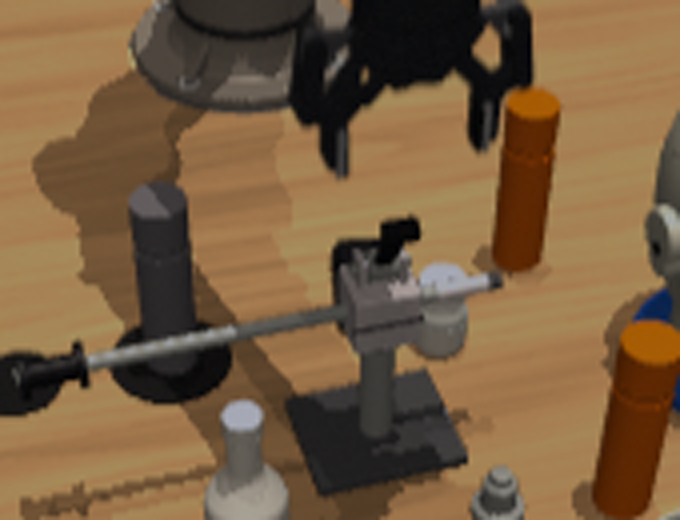

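Run:
```python
from h import *
for a in (1.8,2.0,2.2,2.4):
    P=np.array([.563,-.0205,.178])+.07*np.cos(a)*SY+[0,0,.07*np.sin(a)]
    print(a,P.round(3),((proj("scene",P)-[200,130])*4).round(0))
```

```text
1.8 [ 0.579 -0.02   0.246] [[389. 201.]]
2.0 [ 0.592 -0.019  0.242] [[395. 218.]]
2.2 [ 0.604 -0.019  0.235] [[401. 238.]]
2.4 [ 0.615 -0.019  0.225] [[405. 258.]]
```

Emit:
{"fn": "step_arm", "kwargs": {"plan": [[0, 0, 0, -0.0278, 0, 0], [0, 0, 0, -0.0278, 0, 0], [0, 0, 0, -0.0278, 0, 0], [0, 0, 0, -0.0278, 0, 0], [0, 0, 0, -0.0278, 0, 0], [0, 0, 0, -0.0278, 0, 0], [0, 0, 0, -0.0278, 0, 0], [0, 0, 0, -0.0278, 0, 0]]}}

```text
t: 23.72
eef_pos: [0.6089, -0.0186, 0.294]
tool_rot: [0.466, 0.532, 0.466, -0.532]
contact_force: [0.5, -0.5, 0.5]
gripper_width: 1.0
```

Emit:
{"fn": "step_arm", "kwargs": {"plan": [[0, 0, 0, -0.0278, 0, 0], [0, 0, 0, 0, 0, 0]]}}

```text
t: 23.98
eef_pos: [0.6089, -0.0187, 0.2938]
tool_rot: [0.509, 0.491, 0.509, -0.491]
contact_force: [1.2, 0.7, 0.3]
gripper_width: 1.002
```

Run:
```python
from h import *
goto([.570,-.2565,.24],-SY)
print(bot.get_obs()["q"].round(2))
```

```text
t 23.98 tcp [ 0.6089 -0.0187  0.2938] w 1.002 F [1.2 0.7 0.3]
shift units [ 1.342 -1.189  5.906] norm mm 246.9
turn units (tool) [-0.0003 -0.     -0.0001]
[ 0.54  0.43 -0.83  1.6   0.33  1.25 -0.31]
```

Emit:
{"fn": "step_arm", "kwargs": {"plan": [[0, -0.149, 0.738, 0, 0, 0], [0, -0.149, 0.738, 0, 0, 0], [0, -0.149, 0.738, 0, 0, 0], [0, -0.149, 0.738, 0, 0, 0], [0, -0.149, 0.738, 0, 0, 0], [0, -0.149, 0.738, 0, 0, 0], [0.5, -0.149, 0.738, 0, 0, 0], [0.8, -0.149, 0.738, 0, 0, 0]]}}

```text
t: 24.98
eef_pos: [0.5709, -0.2576, 0.2424]
tool_rot: [0.509, 0.492, 0.507, -0.491]
contact_force: [0.7, -0.4, -0.3]
gripper_width: 1.001
```

Emit:
{"fn": "step_arm", "kwargs": {"plan": [[0, 0, 0, 0, 0, 0], [0, 0, 0, 0, 0, 0]]}}

```text
t: 25.22
eef_pos: [0.5708, -0.2554, 0.2423]
tool_rot: [0.509, 0.491, 0.509, -0.49]
contact_force: [0.0, -0.2, -1.2]
gripper_width: 1.001
```

Run:
```python
from h import *
goto([.570,-.2565,.1213],-SY)
for n in("scene","top"):
    p,d=bot.read_camera(n); cv2.imwrite(f"pics/b4{n}.png",cv2.resize(p[130:260,160:330,::-1] if n=="scene" else p[170:300,270:410,::-1],None,fx=4,fy=4,interpolation=cv2.INTER_CUBIC))
```

```text
t 25.23 tcp [ 0.5708 -0.2554  0.2423] w 1.001 F [ 0.  -0.2 -1.2]
shift units [ 3.024 -0.025  0.028] norm mm 121.0
turn units (tool) [-0.0003 -0.0001 -0.0002]
```

View pics/b4scene.png

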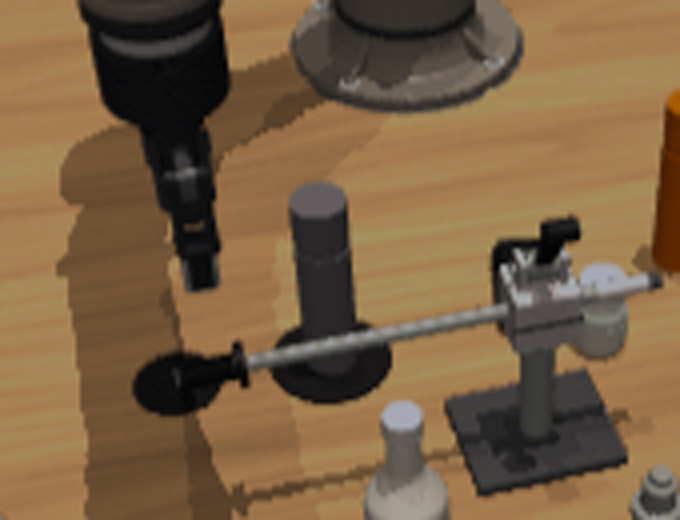

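View pics/b4top.png

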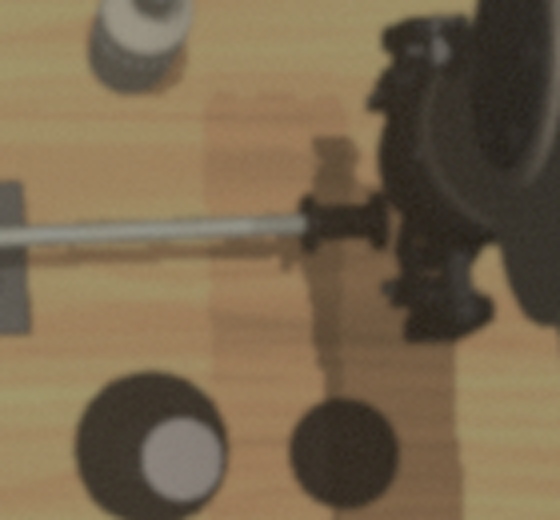

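Emit:
{"fn": "step_arm", "kwargs": {"plan": [[0.45, -0.025, 0.028, 0, 0, 0], [0.45, 0, 0, 0, 0, 0], [0.45, 0, 0, 0, 0, 0], [0.45, 0, 0, 0, 0, 0], [0.4, 0, 0, 0, 0, 0], [0, 0, 0, 0, 0, 0], [0, 0, 0, 0, 0, 0]]}}

```text
t: 26.2
eef_pos: [0.5697, -0.2575, 0.1539]
tool_rot: [0.51, 0.491, 0.509, -0.49]
contact_force: [0.6, 0.7, -0.0]
gripper_width: 1.005
```

Run:
```python
from h import *
goto([.570,-.2565,.1213],-SY)
for n in("scene",):
    p,d=bot.read_camera(n); cv2.imwrite(f"pics/b5{n}.png",cv2.resize(p[130:260,160:330,::-1] if n=="scene" else p[170:300,270:410,::-1],None,fx=4,fy=4,interpolation=cv2.INTER_CUBIC))
```

```text
t 26.2 tcp [ 0.5697 -0.2575  0.1539] w 1.005 F [ 0.6  0.7 -0. ]
shift units [ 0.815  0.008 -0.025] norm mm 32.6
turn units (tool) [-0.      0.     -0.0001]
```

View pics/b5scene.png

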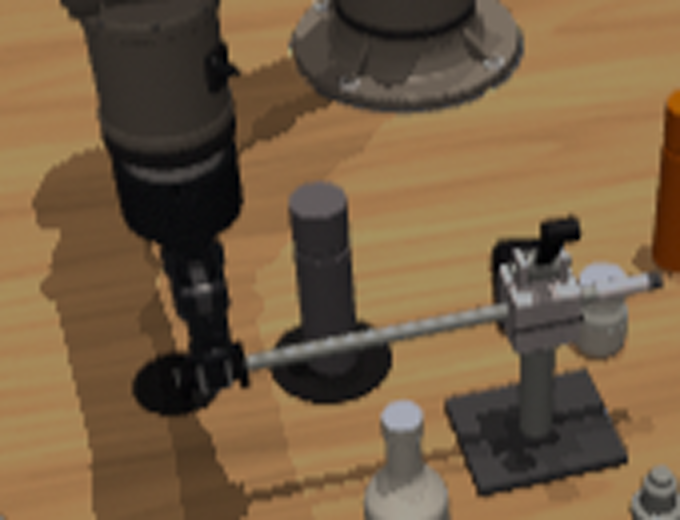

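Emit:
{"fn": "step_arm", "kwargs": {"plan": [[0.27, 0, -0.025, 0, 0, 0], [0.27, 0, 0, 0, 0, 0], [0.27, 0, 0, 0, 0, 0], [0, 0, 0, 0, 0, 0]]}}

```text
t: 26.75
eef_pos: [0.5683, -0.2563, 0.1197]
tool_rot: [0.509, 0.49, 0.51, -0.491]
contact_force: [0.2, -1.0, -0.4]
gripper_width: 0.996
```

Emit:
{"fn": "step_arm", "kwargs": {"plan": [[0, 0, 0, 0, 0, 0], [0, 0, 0, 0, 0, 0], [0, 0, 0, 0, 0, 0], [0, 0, 0, 0, 0, 0], [0, 0, 0, 0, 0, 0], [0, 0, 0, 0, 0, 0], [0, 0, 0, 0, 0, 0]], "fingers": 1, "force": 25}}

```text
t: 27.62
eef_pos: [0.5714, -0.2565, 0.1218]
tool_rot: [0.511, 0.491, 0.508, -0.489]
contact_force: [5.1, -0.6, -2.7]
gripper_width: 0.223
```

Run:
```python
from h import *
goto([.570,-.2565,.1213],-SY)
for n in("scene",):
    p,d=bot.read_camera(n); cv2.imwrite(f"pics/b6{n}.png",cv2.resize(p[130:260,160:330,::-1] if n=="scene" else p[170:300,270:410,::-1],None,fx=4,fy=4,interpolation=cv2.INTER_CUBIC))
```

```text
t 27.62 tcp [ 0.5714 -0.2565  0.1218] w 0.223 F [ 5.1 -0.6 -2.7]
shift units [ 0.012 -0.035 -0.002] norm mm 1.5
turn units (tool) [-0.      0.0001 -0.0008]
```

View pics/b6scene.png

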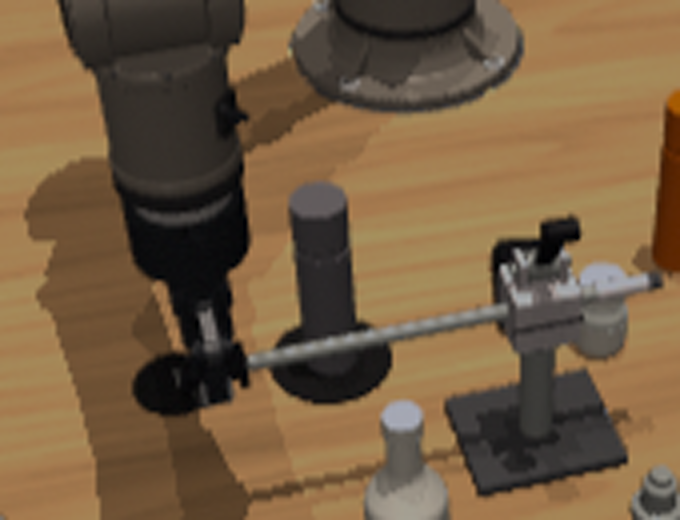

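Emit:
{"fn": "step_arm", "kwargs": {"plan": [[0, 0, -0.2, 0, 0, 0], [0, 0, -0.25, 0, 0, 0], [0, 0, -0.25, 0, 0, 0], [0, 0, -0.3, 0, 0, 0], [0, 0, 0, 0, 0, 0]]}}

```text
t: 28.3
eef_pos: [0.5698, -0.215, 0.1217]
tool_rot: [0.511, 0.491, 0.509, -0.489]
contact_force: [5.1, 2.1, -3.0]
gripper_width: 0.224
```

Run:
```python
from h import *
goto(np.array([.571,-.2565,.1213])+.109*SX,-SY)
for n in("scene",):
    p,d=bot.read_camera(n); cv2.imwrite(f"pics/b7{n}.png",cv2.resize(p[130:260,160:330,::-1] if n=="scene" else p[170:300,270:410,::-1],None,fx=4,fy=4,interpolation=cv2.INTER_CUBIC))
    Q=cloud(n,d); P=Q[(abs(Q[...,0]-.555)<.02)&(Q[...,1]<.19)&(Q[...,1]>.03)&(Q[...,2]>.13)&(Q[...,2]<.155)]; print("tip",np.sort(P[:,1])[-5:])
```

```text
t 28.3 tcp [ 0.5698 -0.215   0.1217] w 0.224 F [ 5.1  2.1 -3. ]
shift units [ 0.012 -0.007 -1.686] norm mm 67.4
turn units (tool) [ 0.0002 -0.0001 -0.0007]
tip [0.11089554 0.11129861 0.11232355 0.11297912 0.11353566]
```

View pics/b7scene.png

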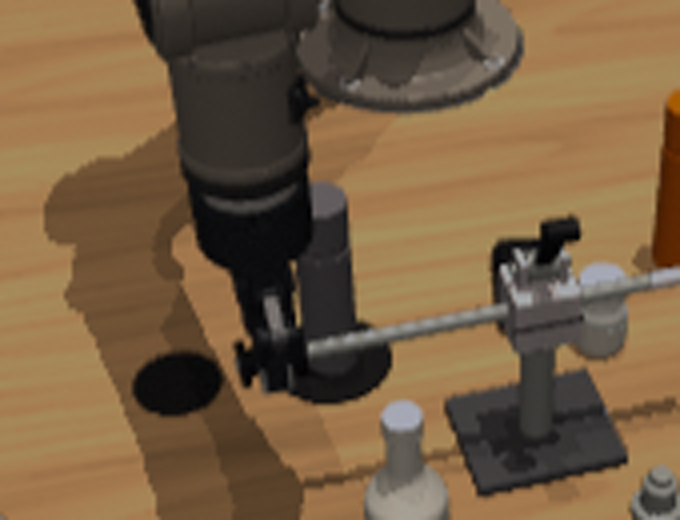

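Emit:
{"fn": "step_arm", "kwargs": {"plan": [[0, 0, -0.25, 0, 0, 0], [0, 0, -0.25, 0, 0, 0], [0, 0, -0.25, 0, 0, 0], [0, 0, -0.25, 0, 0, 0], [0, 0, -0.2, 0, 0, 0], [0, 0, -0.2, 0, 0, 0], [0, 0, 0, 0, 0, 0]]}}

```text
t: 29.22
eef_pos: [0.5677, -0.1596, 0.1217]
tool_rot: [0.511, 0.491, 0.509, -0.489]
contact_force: [4.9, 1.8, -1.8]
gripper_width: 0.225
```

Run:
```python
from h import *
goto(np.array([.571,-.2565,.1213])+.109*SX,-SY)
for n in("scene","top"):
    p,d=bot.read_camera(n); cv2.imwrite(f"pics/b8{n}.png",cv2.resize(p[130:260,230:400,::-1] if n=="scene" else p[170:300,130:270,::-1],None,fx=4,fy=4,interpolation=cv2.INTER_CUBIC))
    Q=cloud(n,d); P=Q[(abs(Q[...,0]-.555)<.015)&(Q[...,1]<.191)&(Q[...,1]>.03)&(Q[...,2]>.13)&(Q[...,2]<.155)]; print("tip",np.sort(P[:,1])[-5:])
```

```text
t 29.23 tcp [ 0.5677 -0.1596  0.1217] w 0.225 F [ 4.9  1.8 -1.8]
shift units [ 0.011 -0.01  -0.301] norm mm 12.1
turn units (tool) [ 0.0001 -0.0001 -0.0007]
tip [0.16601251 0.1675841  0.16784463 0.16794919 0.16818766]
tip [0.16873347 0.16902266 0.16904628 0.16953277 0.16967704]
```

View pics/b8scene.png

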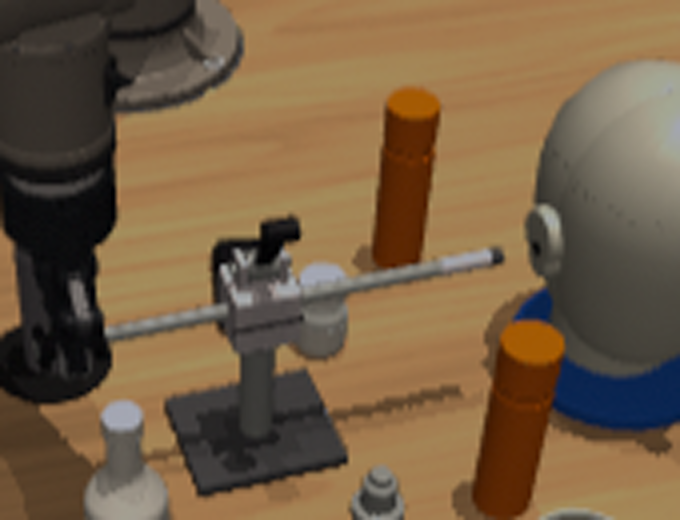

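View pics/b8top.png

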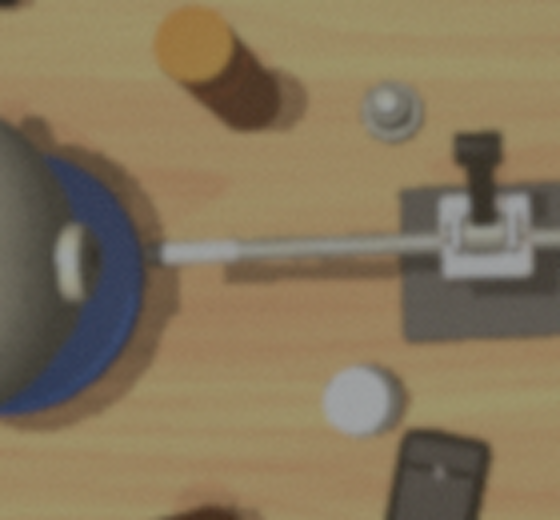

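Emit:
{"fn": "step_arm", "kwargs": {"plan": [[0, 0, -0.16, 0, 0, 0], [0, 0, -0.16, 0, 0, 0], [0, 0, 0, 0, 0, 0], [0, 0, 0, 0, 0, 0], [0, 0, 0, 0, 0, 0]]}}

```text
t: 29.95
eef_pos: [0.5672, -0.1472, 0.1217]
tool_rot: [0.511, 0.492, 0.509, -0.489]
contact_force: [5.4, 1.1, -3.7]
gripper_width: 0.225
```

Run:
```python
from h import *
goto(np.array([.571,-.2565,.1213])+.109*SX,-SY)
for n in("scene","top"):
    p,d=bot.read_camera(n); cv2.imwrite(f"pics/b9{n}.png",cv2.resize(p[160:230,300:400,::-1] if n=="scene" else p[200:270,120:220,::-1],None,fx=7,fy=7,interpolation=cv2.INTER_CUBIC))
    Q=cloud(n,d); P=Q[(abs(Q[...,0]-.555)<.015)&(Q[...,1]<.192)&(Q[...,1]>.03)&(Q[...,2]>.13)&(Q[...,2]<.155)]; print("tip",np.sort(P[:,1])[-5:])
    P=Q[(abs(Q[...,0]-.553)<.015)&(Q[...,1]<.25)&(Q[...,1]>.192)&(Q[...,2]>.125)&(Q[...,2]<.155)]; print("ear",np.sort(P[:,1])[:6])
```

```text
t 29.95 tcp [ 0.5672 -0.1472  0.1217] w 0.225 F [ 5.4  1.1 -3.7]
shift units [ 0.011 -0.01   0.008] norm mm 0.7
turn units (tool) [ 0.     -0.0001 -0.0007]
tip [0.17748968 0.1781322  0.17918719 0.18069879 0.18197512]
ear [0.19664158 0.19679312 0.19700443 0.19732658 0.19765478 0.19767737]
tip [0.18001468 0.18062461 0.18080804 0.18108649 0.18109513]
ear [0.19681583 0.19750069 0.19761657 0.19797651 0.19800395 0.19826796]
```

View pics/b9scene.png

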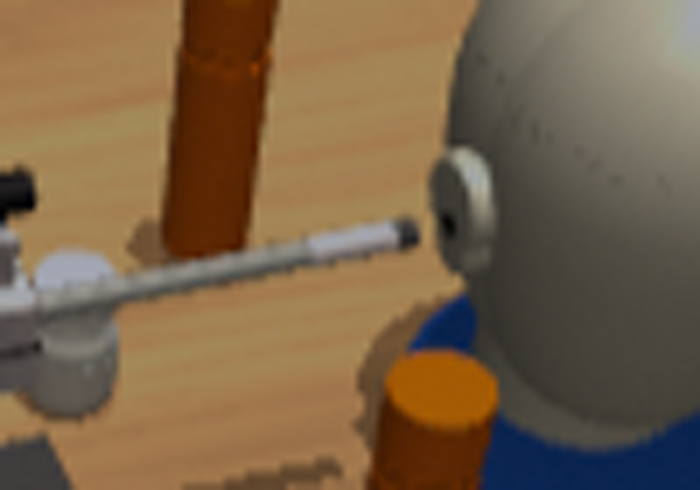

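View pics/b9top.png

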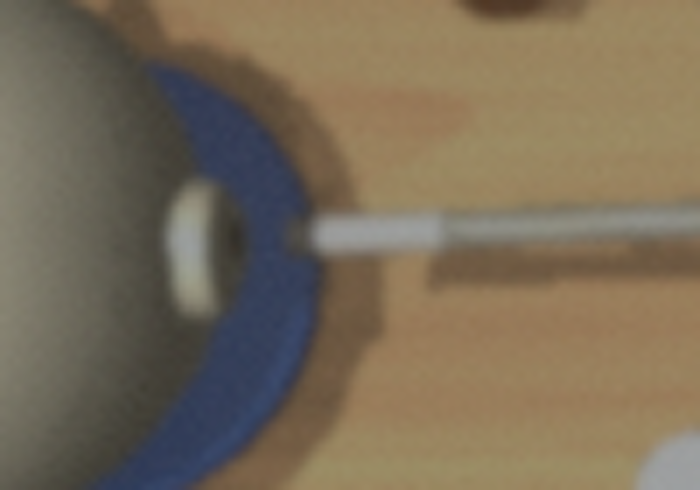

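Emit:
{"fn": "step_arm", "kwargs": {"plan": [[0, 0, 0, 0, 0, 0], [0, 0, 0, 0, 0, 0], [0, 0, 0, 0, 0, 0], [0, 0, 0, 0, 0, 0], [-0.2, 0, 0, 0, 0, 0], [-0.4, 0, 0, 0, 0, 0], [-0.6, 0, 0, 0, 0, 0], [-0.8, 0, 0, 0, 0, 0]], "fingers": -1}}

```text
t: 31.05
eef_pos: [0.5649, -0.1477, 0.2026]
tool_rot: [0.509, 0.49, 0.51, -0.49]
contact_force: [-0.1, 0.7, 0.5]
gripper_width: 1.002
```

Emit:
{"fn": "step_arm", "kwargs": {"plan": [[-0.9, 0, 0, 0, 0, 0], [-0.9, 0, 0, 0, 0, 0], [-0.6, 0, 0, 0, 0, 0], [0, 0, 0, 0, 0, 0]]}}

```text
t: 31.55
eef_pos: [0.5663, -0.1475, 0.3002]
tool_rot: [0.511, 0.491, 0.508, -0.489]
contact_force: [0.6, -0.4, -0.4]
gripper_width: 0.996
```

Run:
```python
from h import *
goto(np.array([.610,-.019,.29]),-SX)
for n in("scene","top"):
    p,d=bot.read_camera(n); cv2.imwrite(f"pics/c1{n}.png",cv2.resize(p[130:260,230:400,::-1] if n=="scene" else p[170:300,130:270,::-1],None,fx=4,fy=4,interpolation=cv2.INTER_CUBIC))
    Q=cloud(n,d); P=Q[(abs(Q[...,0]-.555)<.015)&(Q[...,1]<.192)&(Q[...,1]>.03)&(Q[...,2]>.13)&(Q[...,2]<.155)]; print("tip",np.sort(P[:,1])[-5:])
    m=(abs(Q[...,0]-.61)<.05)&(abs(Q[...,1]+.02)<.03)&(Q[...,2]>.195)&(Q[...,2]<.26)&(p.max(2)<70); P=Q[m]; K=P[P[:,2]>.225]
    print("lever pts",m.sum(),P.min(0),P.max(0),K.mean(0) if len(K) else 0)
```

```text
t 31.55 tcp [ 0.5663 -0.1475  0.3002] w 0.996 F [ 0.6 -0.4 -0.4]
shift units [ 0.256  1.213 -3.169] norm mm 136.1
turn units (tool) [ 0.25   -0.0004 -0.0008]
tip [0.17693774 0.17808732 0.18109298 0.18130024 0.18185679]
lever pts 76 [ 0.5736909  -0.03132782  0.1956339 ] [ 0.6084999  -0.00803263  0.24639226] [ 0.60269155 -0.02063362  0.2406238 ]
tip [0.17971692 0.18021949 0.18048258 0.18101959 0.18104329]
lever pts 111 [ 0.56712023 -0.02674089  0.19656956] [ 0.6022013  -0.01058015  0.24800546] [ 0.59365196 -0.02010108  0.24190143]
```

View pics/c1scene.png

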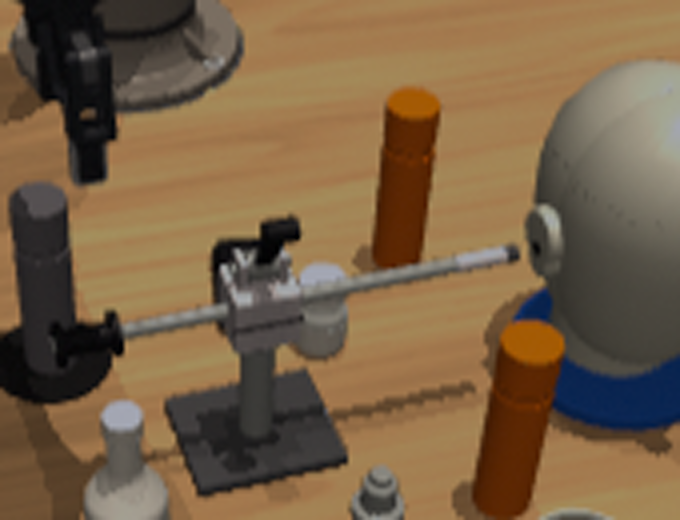

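View pics/c1top.png

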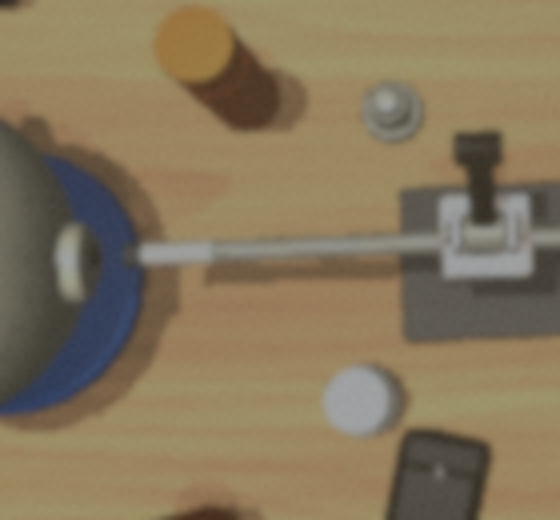

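Emit:
{"fn": "step_arm", "kwargs": {"plan": [[0, 0, 0, 0.0278, 0, 0], [0, 0, 0, 0.0278, 0, 0], [0, 0, 0, 0.0278, 0, 0], [0, 0, 0, 0.0278, 0, 0], [0, 0, 0, 0.0278, 0, 0], [0, 0, 0, 0.0278, 0, 0], [0, 0, 0, 0.0278, 0, 0], [0, 0, 0, 0.0278, 0, 0]]}}

```text
t: 32.65
eef_pos: [0.5643, -0.1477, 0.2956]
tool_rot: [-0.072, -0.703, -0.073, 0.704]
contact_force: [-1.1, 0.3, -0.3]
gripper_width: 1.0
```

Emit:
{"fn": "step_arm", "kwargs": {"plan": [[0, 0, 0, 0.0278, 0, 0], [0, 0, 0, 0, 0, 0]]}}

```text
t: 32.9
eef_pos: [0.5644, -0.1477, 0.2959]
tool_rot: [-0.014, -0.706, -0.014, 0.708]
contact_force: [0.0, -0.2, -0.4]
gripper_width: 0.997
```

Run:
```python
from h import *
goto(np.array([.5995,-.0197,.27]),-SX)
print(bot.get_obs()["q"].round(2))
```

```text
t 32.9 tcp [ 0.5644 -0.1477  0.2959] w 0.997 F [ 0.  -0.2 -0.4]
shift units [ 0.647 -3.162 -1.002] norm mm 135.2
turn units (tool) [0.     0.0003 0.0001]
[ 0.56  0.32 -0.52  1.67  0.17  1.2  -1.53]
```

Emit:
{"fn": "step_arm", "kwargs": {"plan": [[0, -0.527, -0.167, 0, 0, 0], [0, -0.527, -0.167, 0, 0, 0], [0, -0.527, -0.167, 0, 0, 0], [0, -0.527, -0.167, 0, 0, 0], [0, -0.527, -0.167, 0, 0, 0], [0.3, -0.527, -0.167, 0, 0, 0], [0.3, 0, 0, 0, 0, 0], [0, 0, 0, 0, 0, 0]]}}

```text
t: 33.9
eef_pos: [0.5993, -0.0213, 0.2713]
tool_rot: [-0.014, -0.706, -0.013, 0.708]
contact_force: [-0.4, -0.9, -0.5]
gripper_width: 1.001
```

Run:
```python
from h import *
goto(np.array([.5995,-.0197,.2193]),-SX)
```

```text
t 33.9 tcp [ 0.5993 -0.0213  0.2713] w 1.001 F [-0.4 -0.9 -0.5]
shift units [ 1.3   -0.041 -0.01 ] norm mm 52.0
turn units (tool) [-0.0001  0.0005 -0.0001]
```

Emit:
{"fn": "step_arm", "kwargs": {"plan": [[0.3, -0.04, -0.01, 0, 0, 0], [0.35, 0, 0, 0, 0, 0], [0.35, 0, 0, 0, 0, 0], [0.3, 0, 0, 0, 0, 0], [0, 0, 0, 0, 0, 0], [0, 0, 0, 0, 0, 0]]}}

```text
t: 34.65
eef_pos: [0.6011, -0.0182, 0.2214]
tool_rot: [0.013, 0.707, 0.013, -0.707]
contact_force: [-0.2, -0.7, -0.0]
gripper_width: 1.001
```

Run:
```python
from h import *
goto(np.array([.5995,-.0197,.2193]),-SX)
for n in("scene",):
    p,d=bot.read_camera(n); cv2.imwrite(f"pics/c2{n}.png",cv2.resize(p[130:260,200:370,::-1],None,fx=4,fy=4,interpolation=cv2.INTER_CUBIC))
```

```text
t 34.65 tcp [ 0.6011 -0.0182  0.2214] w 1.001 F [-0.2 -0.7 -0. ]
shift units [0.052 0.036 0.04 ] norm mm 3.0
turn units (tool) [-0.0002 -0.0001  0.    ]
```

View pics/c2scene.png

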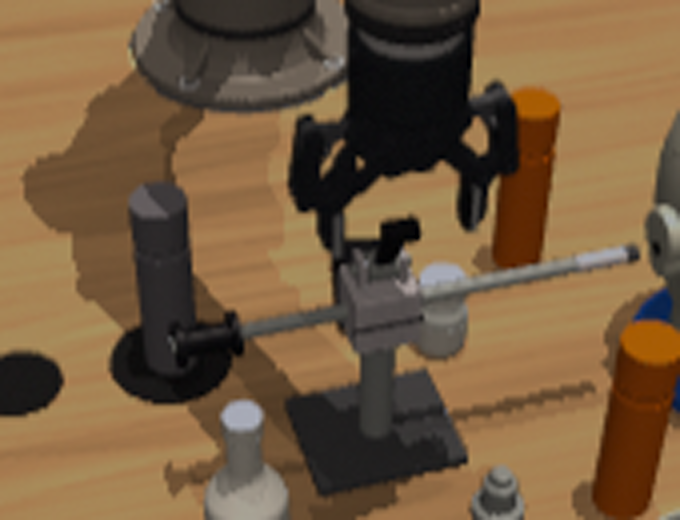

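Emit:
{"fn": "step_arm", "kwargs": {"plan": [[0.05, 0.035, 0.04, 0, 0, 0], [0, 0, 0, 0, 0, 0], [0, 0, 0, 0, 0, 0], [0, 0, 0, 0, 0, 0], [0, 0, 0, 0, 0, 0], [0, 0, 0, 0, 0, 0], [0, 0, 0, 0, 0, 0]], "fingers": 1, "force": 35}}

```text
t: 35.58
eef_pos: [0.5995, -0.0187, 0.2195]
tool_rot: [0.013, 0.707, 0.014, -0.707]
contact_force: [-0.2, 5.1, 4.2]
gripper_width: 0.268
```

Run:
```python
from h import *
goto(np.array([.5995,-.0197,.2193]),-SX)
o=bot.get_obs()["eef_pos"]; v=o-[.5625,-.0205,.178-.0187]; print(v.round(4),np.hypot(v[0],v[2]),np.arctan2(v[2],-v[0]))
r=.0705
for a in np.arange(2.12,0,-.2):
    b=max(a-.2,0); print(round(a,2),"->",round(b,2),"dx",round(-r*(np.sin(b)-np.sin(a))/.04,3),"dz",round(r*(np.cos(b)-np.cos(a))/.04,3))
```

```text
t 35.58 tcp [ 0.5995 -0.0187  0.2195] w 0.268 F [-0.2  5.1  4.2]
shift units [0.004 0.024 0.001] norm mm 1.0
turn units (tool) [-0.0001 -0.0001  0.0002]
[0.037  0.0018 0.0602] 0.0706154998934921 2.122038029952095
2.12 -> 1.92 dx -0.153 dz 0.317
1.92 -> 1.72 dx -0.087 dz 0.341
1.72 -> 1.52 dx -0.017 dz 0.351
1.52 -> 1.32 dx 0.053 dz 0.348
1.32 -> 1.12 dx 0.121 dz 0.33
1.12 -> 0.92 dx 0.184 dz 0.3
0.92 -> 0.72 dx 0.24 dz 0.257
0.72 -> 0.52 dx 0.286 dz 0.204
0.52 -> 0.32 dx 0.321 dz 0.143
0.32 -> 0.12 dx 0.343 dz 0.077
0.12 -> 0 dx 0.211 dz 0.013
```

Emit:
{"fn": "step_arm", "kwargs": {"plan": [[-0.08, 0, 0.155, 0, 0, 0], [-0.073, 0, 0.162, 0, 0, 0], [-0.047, 0, 0.17, 0, 0, 0], [-0.04, 0, 0.171, 0, 0, 0], [-0.009, 0, 0.175, 0, 0, 0], [-0.008, 0, 0.176, 0, 0, 0]]}}

```text
t: 36.33
eef_pos: [0.5611, -0.0201, 0.2301]
tool_rot: [0.013, 0.709, 0.014, -0.705]
contact_force: [7.2, 7.1, -2.4]
gripper_width: 0.274
```

Run:
```python
from h import *
goto(np.array([.5995,-.0197,.2193]),-SX)
o=bot.get_obs()["eef_pos"]; v=o-[.5625,-.0205,.178-.0187]; print(v.round(4),np.hypot(v[0],v[2]),np.arctan2(v[2],-v[0]))
```

```text
t 36.33 tcp [ 0.5611 -0.0201  0.2301] w 0.274 F [ 7.2  7.1 -2.4]
shift units [ 0.277  0.027 -0.958] norm mm 39.9
turn units (tool) [-0.0002 -0.0009  0.0003]
[-0.0014  0.0004  0.0708] 0.0708562970342542 1.5508327108373003
```

Emit:
{"fn": "step_arm", "kwargs": {"plan": [[0.022, 0, 0.174, 0, 0, 0], [0.031, 0, 0.174, 0, 0, 0], [0.055, 0, 0.166, 0, 0, 0], [0.066, 0, 0.164, 0, 0, 0], [0.087, 0, 0.152, 0, 0, 0], [0.097, 0, 0.148, 0, 0, 0]]}}

```text
t: 37.08
eef_pos: [0.5244, -0.0215, 0.2187]
tool_rot: [0.013, 0.711, 0.014, -0.703]
contact_force: [6.7, 5.6, 5.7]
gripper_width: 0.272
```

Run:
```python
from h import *
goto(np.array([.5995,-.0197,.2193]),-SX)
o=bot.get_obs()["eef_pos"]; v=o-[.5625,-.0205,.178-.0187]; print(v.round(4),np.hypot(v[0],v[2]),np.arctan2(v[2],-v[0]))
```

```text
t 37.08 tcp [ 0.5244 -0.0215  0.2187] w 0.272 F [6.7 5.6 5.7]
shift units [ 0.005  0.025 -1.878] norm mm 75.1
turn units (tool) [-0.0002 -0.0018  0.0001]
[-0.0381 -0.001   0.0594] 0.07052352749446161 1.0001733740449574
```

Emit:
{"fn": "step_arm", "kwargs": {"plan": [[0.103, 0, 0.143, 0, 0, 0], [0.116, 0, 0.132, 0, 0, 0], [0.129, 0, 0.12, 0, 0, 0], [0.14, 0, 0.107, 0, 0, 0], [0.15, 0, 0.092, 0, 0, 0], [0.159, 0, 0.077, 0, 0, 0], [0.166, 0, 0.06, 0, 0, 0], [0.171, 0, 0.044, 0, 0, 0]]}}

```text
t: 38.08
eef_pos: [0.4898, -0.0229, 0.1702]
tool_rot: [0.013, 0.708, 0.014, -0.706]
contact_force: [0.5, 6.2, 3.6]
gripper_width: 0.275
```

Run:
```python
from h import *
goto(np.array([.4925,-.0226,.1593]),-SX)
o=bot.get_obs()["eef_pos"]; v=o-[.5625,-.0205,.178-.0187]; print(v.round(4),np.hypot(v[0],v[2]),np.arctan2(v[2],-v[0]))
```

```text
t 38.08 tcp [ 0.4898 -0.0229  0.1702] w 0.275 F [0.5 6.2 3.6]
shift units [ 0.274 -0.004 -0.068] norm mm 11.3
turn units (tool) [-0.0002 -0.0004  0.0002]
[-0.0727 -0.0024  0.0109] 0.07354042294322025 0.14939614570275112
```

Emit:
{"fn": "step_arm", "kwargs": {"plan": [[0.14, 0, -0.02, 0, 0, 0], [0.14, 0, -0.02, 0, 0, 0], [0.08, 0, 0, 0, 0, 0], [0, 0, 0, 0, 0, 0]]}}

```text
t: 38.58
eef_pos: [0.4888, -0.0229, 0.1544]
tool_rot: [-0.013, -0.706, -0.014, 0.708]
contact_force: [-3.6, 6.0, -0.1]
gripper_width: 0.271
```

Run:
```python
from h import *
goto(np.array([.4925,-.0226,.1593]),-SX)
o=bot.get_obs()["eef_pos"]; v=o-[.5625,-.0205,.178-.0187]; print(v.round(4),np.hypot(v[0],v[2]),np.arctan2(v[2],-v[0]))
for n in("scene",):
    p,d=bot.read_camera(n); cv2.imwrite(f"pics/c3{n}.png",cv2.resize(p[130:260,230:400,::-1],None,fx=4,fy=4,interpolation=cv2.INTER_CUBIC))
```

```text
t 38.58 tcp [ 0.4888 -0.0229  0.1544] w 0.271 F [-3.6  6.  -0.1]
shift units [-0.124 -0.003 -0.092] norm mm 6.2
turn units (tool) [-0.0001  0.0005  0.0002]
[-0.0737 -0.0024 -0.0049] 0.07387136635380451 -0.06691380397973581
```

View pics/c3scene.png

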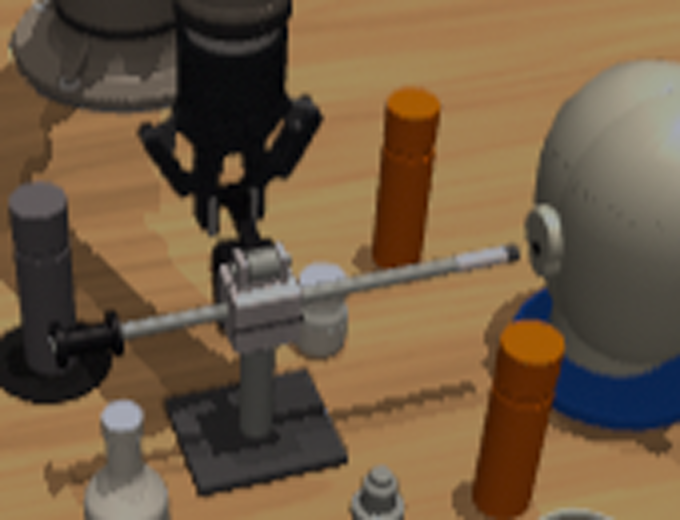

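Emit:
{"fn": "step_arm", "kwargs": {"plan": [[0, 0, 0, 0, 0, 0], [0, 0, 0, 0, 0, 0], [0, 0, 0, 0, 0, 0], [0, 0, 0, 0, 0, 0], [-0.3, 0, 0, 0, 0, 0], [-0.6, 0, 0, 0, 0, 0], [-0.8, 0, 0, 0, 0, 0], [-0.8, 0, 0, 0, 0, 0]], "fingers": -1}}

```text
t: 39.62
eef_pos: [0.4904, -0.0237, 0.2571]
tool_rot: [0.013, 0.707, 0.013, -0.707]
contact_force: [0.5, 0.6, -0.4]
gripper_width: 1.0
```

Emit:
{"fn": "step_arm", "kwargs": {"plan": [[-0.4, 0, 0.9, 0, 0, 0], [0, 0, 0.9, 0, 0, 0], [0, 0, 0, 0, 0, 0]]}}

```text
t: 40.0
eef_pos: [0.4167, -0.0267, 0.2721]
tool_rot: [0.014, 0.707, 0.012, -0.707]
contact_force: [0.6, -0.0, -0.1]
gripper_width: 1.0
```

Run:
```python
from h import *
goto(np.array([.4925,-.0226,.1593]),-SX)
for n in("scene","top"):
    p,d=bot.read_camera(n); cv2.imwrite(f"pics/c4{n}.png",cv2.resize(p[130:260,200:370,::-1] if n=="scene" else p[170:300,130:270,::-1],None,fx=4,fy=4,interpolation=cv2.INTER_CUBIC))
    Q=cloud(n,d); P=Q[(abs(Q[...,0]-.555)<.015)&(Q[...,1]<.192)&(Q[...,1]>.03)&(Q[...,2]>.13)&(Q[...,2]<.155)]; print("tip",np.sort(P[:,1])[-5:])
    P=Q[(abs(Q[...,0]-.49)<.012)&(abs(Q[...,1]+.023)<.015)&(Q[...,2]>.15)&(Q[...,2]<.25)]; print("knob",len(P),P.min(0),P.max(0),np.median(P,0)) if len(P) else print("-")
    P=Q[(np.hypot(Q[...,0]-.44,Q[...,1]+.159)<.035)&(Q[...,2]>.16)&(Q[...,2]<.18)]; print("cal",len(P),cv2.minEnclosingCircle(P[:,:2].astype(np.float32)),P[:,2].mean()) if len(P) else 0
```

```text
t 40.0 tcp [ 0.4167 -0.0267  0.2721] w 1.0 F [ 0.6 -0.  -0.1]
shift units [ 2.821 -0.04  -1.897] norm mm 136.0
turn units (tool) [-0.0003 -0.0001 -0.0003]
tip [0.17802155 0.17806962 0.17988544 0.18013918 0.1815938 ]
knob 42 [ 0.48500856 -0.03552443  0.17532155] [ 0.50127882 -0.01194437  0.18800492] [ 0.49583456 -0.02556485  0.18392568]
cal 134 ((0.4398902952671051, -0.15800149738788605), 0.023738140240311623) 0.1678099926442929
tip [0.17985948 0.18026926 0.1805075  0.18080379 0.18144304]
knob 96 [ 0.4832915  -0.03354381  0.17657837] [ 0.50037503 -0.01225661  0.1899581 ] [ 0.49165554 -0.02294404  0.1844741 ]
cal 328 ((0.43933358788490295, -0.15808255970478058), 0.02189997397363186) 0.1682657327049194
```

View pics/c4scene.png

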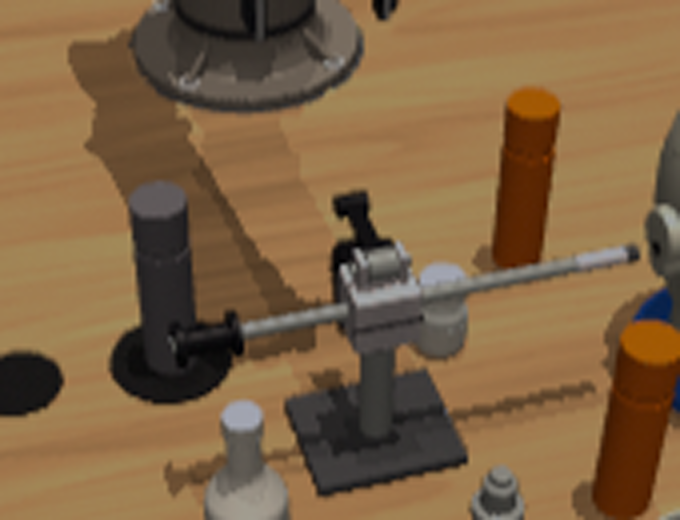

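View pics/c4top.png

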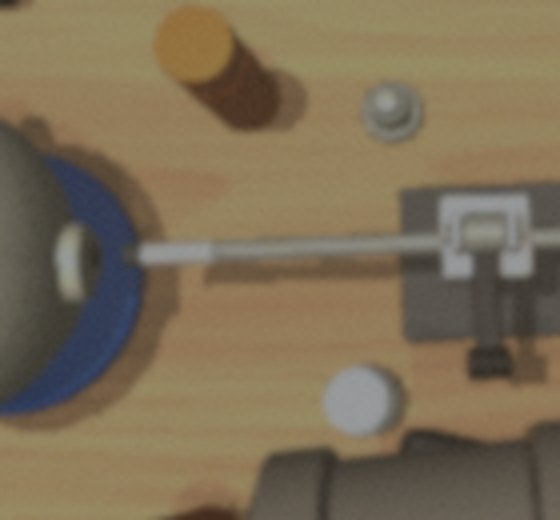

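Run:
```python
from h import *
for n,(r0,r1,c0,c1) in dict(scene=(172,200,280,300),top=(236,268,244,262)).items():
    a=np.load(f"{n}0.npz"); p,d=bot.read_camera(n)
    for q in(a["p"],p):
        m=(q[r0:r1,c0:c1].max(2)<55); v,u=np.nonzero(m); print(n,m.sum(),v.mean().round(2),u.mean().round(2))
    A=cloud(n,a["d"]);B=cloud(n,d)
    f=lambda Q:(lambda P:(len(P),np.median(P,0).round(4),P.max(0).round(4)))(Q[(abs(Q[...,0]-.491)<.012)&(abs(Q[...,1]+.023)<.015)&(Q[...,2]>.15)&(Q[...,2]<.25)])
    print(f(A),f(B))
    for nm,(x,y,r,z0) in dict(jar=(.471,.06,.04,.02),coupler=(.63,.045,.04,.02),bottle=(.70,-.149,.045,.03),mug=(.785,.14,.07,.03)).items():
        g=lambda Q:Q[(np.hypot(Q[...,0]-x,Q[...,1]-y)<r)&(Q[...,2]>z0)&(Q[...,2]<.22)].mean(0).round(3)
        print(nm,g(A),g(B))
```

```text
scene 127 15.64 8.37
scene 126 15.66 8.34
(44, array([ 0.4961, -0.0258,  0.183 ]), array([ 0.5027, -0.0126,  0.187 ])) (44, array([ 0.4958, -0.0256,  0.1829]), array([ 0.5025, -0.0106,  0.188 ]))
jar [0.482 0.058 0.048] [0.482 0.058 0.049]
coupler [0.663 0.044 0.038] [0.663 0.044 0.037]
bottle [ 0.715 -0.152  0.114] [ 0.715 -0.152  0.115]
mug [0.799 0.137 0.064] [0.799 0.137 0.065]
top 0 nan nan
top 6 22.67 8.83
(102, array([ 0.4917, -0.0229,  0.1845]), array([ 0.5025, -0.0123,  0.1886])) (103, array([ 0.4917, -0.0229,  0.1842]), array([ 0.5025, -0.0123,  0.1898]))
jar [0.471 0.056 0.062] [0.471 0.057 0.063]
coupler [0.657 0.046 0.038] [0.657 0.046 0.038]
bottle [ 0.688 -0.144  0.131] [ 0.688 -0.144  0.131]
mug [0.796 0.141 0.068] [0.796 0.141 0.068]<stdin>:5: RuntimeWarning: Mean of empty slice.
  ret = ret.dtype.type(ret / rcount)
```

The knob is back exactly where it started, so the lever is shut. The tip-to-ear gap measures about 16 mm, the calibrator is centred on the mat and the bystanders have not moved. The robot is clear of everything, so I'm handing in.

```bash
python3 -c "
from station import bot
print(bot.hand_in())"
```

```text
the job is handed in; nothing more can be done
None
```

I finished the whole task and handed it in at about 40 s of the 72 s allowed; the hand-in reports no verdict.

**What I did:** I lifted the calibrator from between the microphone and the ear and stood it on the 100 mm mat. I pinched the lever's knob and carried it right over to about 2.1–2.3 rad. I then gripped the rod's spool and pushed the rod about 110 mm. Last, I carried the lever back over centre until it was fully down.

**What the last checks showed (both cameras):**
- **Calibrator:** upright and within about 1 mm of the mat's centre, with its top at 0.168 m (165 mm plus the 4 mm mat).
- **Microphone:** the tip is at y ≈ 0.181–0.182 m and the ear at y ≈ 0.1975–0.1985 m, a gap of about 16 mm, unchanged by clamping.
- **Lever:** the depth readings on the knob match its shut position at the start to within 0.3 mm. A dark-pixel count on it agreed in the scene view. In the top view that count found no pixels in the start picture, so it gave no comparison there.
- **Bystanders:** the jar, coupler, bottle and mug are within 1 mm of where they started. I did not measure the mouse and screwdriver, but the arm never went near them.

**What was not clean:**
- While opening the lever, the wrist force rose briefly to about 40 N, because my arc was a few millimetres too tight and the knob slid a little in the pads.
- After I let go, the open lever settled at about 2.1 rad instead of its 2.4 stop, still past the 1.8 rad needed.

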